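# Wedge the spring catch open, take the block out and check its height under the bar

## Task

The beech block sits in the holding nest under a sprung catch that falls shut again by itself: drive the loose hardwood wedge, thin end first and flat on the nest's plate, under the catch's arm until the hook stands clear of the block, and leave it there so that it holds the catch open on its own. Then lift the block straight out of the nest, set it down flat on the height gauge's plate in front of the bridge bar, lengthwise to it, and push it under the bar until its leading end rests against the end stop. Leave the block there and the wedge in the nest, and do not shift the cork block, tin and hammer lying about.

Things in the scene. Friction and masses are not known exactly. Their poses are not given: they have to be found in the camera images.
- nest: fixed holding nest: aluminium plate 124 x 214 x 10 mm (x, y, z) with low steel fences and, towards its -y end, the sprung catch. Origin: centre of the plate's underside, z up; plate top at z = +10 mm. Nest coordinates below are in this frame
- seat (a point): where the block's origin lies in the nest: nest (0, +35, 10) mm, block's length along nest y. Fences 18 mm high above the plate hold its ends and corners with about 3 mm play; beside the middle 80 mm of its long sides nothing stands
- wedge_way (a point): nest (0, -51, 10) mm: on the plate top, right under the catch's arm. The wedge goes in here along nest x: enter from -x, driving towards +x, thin end first. Guides at nest y = -30.5 and -71.5 (41 mm apart; inner one 18, outer one 12 mm high above the plate) begin at nest x = -18 mm
- catch (a joint): angle of the steel catch, rad: 0 shut, grows to 1.0 as it swings up and away. Hinge along nest x at nest y -99, z 14 mm. Its arm is a 13 mm round bar along y (nest y -33 to -83) over nest x = 0, underside 7.5 mm above the plate when shut. A spring shuts it: 3 to 5 N down on the wedge; driving the wedge takes up to about 10 N, and it then stays by friction
- hook_tip (a point): lower edge of the tip of the catch's 20 mm wide hook; shut, it is 3 mm above the block and 9 mm in from its end. It is clear of the block from catch angle 0.27, which the wedge gives when its thin end is about 55 mm past the middle of the arm (nest x = +55); 70 mm gives about 0.38 rad, the hook's top then about 90 mm above the table
- wedge: loose hardwood wedge, 34 mm wide (its x), 100 mm long (its y), 0.04 kg. Lies on its flat underside; height 28 mm at its thick end (y = +50 mm), falling evenly to 6 mm at its thin end (y = -50 mm). Origin: centre of the underside
- block: plain beech block, 55 mm wide (its x), 110 mm long (its y), 38 mm high, 0.1 to 0.2 kg; at the start in the nest. Origin: centre of the underside, z up
- gauge: fixed height gauge: aluminium plate 230 x 104 x 8 mm (x, y, z) with a steel bridge bar across it and an end stop. Origin: centre of the plate's underside; x runs along the lane from the open loading end (x = -115 mm) to the stop; plate top at z = +8 mm, bare from x = -115 to 22. The block at the stop has its origin at x = +45
- bar_under (a point): middle of the bar's underside: gauge (30, 0, 50) mm, 42 mm above the plate. The bar is 16 mm wide in x and 12 mm thick (top at z = 62); its two posts leave 62 mm between them
- stop_foot (a point): foot of the stop's face, on the plate's top: gauge (100, 0, 8) mm. The stop is 66 mm wide and stands 25 mm above the plate
- sander: bystander: cork sanding block with dark abrasive paper, 60 x 102 x 35 mm, origin at the centre of its underside; not to be shifted
- tin: bystander: flat round tin, 79 mm across, 42 mm high, origin at the centre of its underside; not to be shifted
- hammer: bystander: tack hammer 95 x 206 x 22 mm, origin at the centre of its underside; not to be shifted
Mind the look-alikes: they are no part of the job. Of the things that look like the wedge, the larger one is meant.

How it is judged (in metres and radians):
On the way, in this order (a step that is already met when the one before it is completed fails the run):
1. the wedge alone holds the catch open, hook clear of the block, fingers off the wedge and the catch (value of joint catch above 0.27 rad and contact force between wedge and catch above 0.5 N and contact force between the fingers and wedge below 0.1 N and contact force between the fingers and catch below 0.1 N and angle between wedge's own z axis and vertical below 0.15 rad), for 0.3 s.
2. the block is lifted clear of the nest while the wedge holds the catch open (value of joint catch above 0.27 rad and contact force between wedge and catch above 0.5 N and z of block in the frame of nest above 0.04 m), for 0.1 s.
3. the block stands flat on the gauge's plate, wholly in front of the bar and pointing at it (z of block in the frame of gauge between 0.004 and 0.013 m and x of block in the frame of gauge between -0.095 and -0.028 m and y of block in the frame of gauge between -0.025 and 0.025 m and angle between block's own z axis and vertical below 0.08 rad and angle between the y axis of block and the x axis of gauge, either way round below 0.3 rad), for 0.1 s.
At the end, for the whole second after the job is handed in: The block lies flat and at rest on the gauge's plate under the bar, its leading end within 5 mm of the stop; the wedge is still in the nest under the catch's arm and holds the catch open beyond 0.27 rad (z of block in the frame of gauge between 0.004 and 0.013 m and x of block in the frame of gauge between 0.04 and 0.048 m and y of block in the frame of gauge between -0.01 and 0.01 m and angle between the y axis of block and the x axis of gauge, either way round below 0.15 rad and angle between block's own z axis and vertical below 0.08 rad and linear speed of each of block, wedge below 0.02 m/s and value of joint catch above 0.27 rad and contact force between wedge and catch above 0.5 N); the robot touches nothing.
It fails at once if the cork block, tin or hammer is shifted more than 30 mm (distance of any of sander, tin, hammer from where it was at the start of the episode above 0.03 m).
It also fails if it takes over 72 s, if anything falls off the work surface, if the arm or the gripper's body presses on something with over 40 N, if the wrist force passes 120 N, or if a joint passes its speed limit or range.

## Robot

A 6-joint arm with a two-finger parallel gripper is mounted at the origin on a cart in front of the work surface, level with it; the furniture and walls round the work are solid. World frame = base frame: x ahead of the robot, y to its left, z up, the work surface at z = 0. Lengths are in m, angles in degrees, forces in N, time in s.
With the tool pointing down it reaches from about 0.25 to 0.725 m from the base axis. Payload 9.7 kg.
Tool frame: the origin (TCP) lies on the centre line of the jaws, within the pads' length; the fingertips stand 17 mm ahead of it and the grasp point (between the pads) lies 2 mm behind it (bot.nose_length is the distance from the TCP to the fingertips, in m); x points along the fingers, y is the direction in which the jaws open and shut, and the axes are right-handed (so a half turn about x gives the same grasp; the last joint's range is limited). The gripper opens to 85 mm and grips with 20 to 120 N. Pads are 22 mm wide; open, the fingers measure 114 mm over their backs; the gripper's body (76 mm by 85 mm) begins 54 mm behind the grasp point. The pads swing forward as they close: fully open they stand 13 mm farther back than shut.
Start: joints at [63.484, 4.979, 10.078, 95.1, 0, 90], TCP at [0.246, 0.492, 0.248] pointing down, gripper open.
Joint ranges: [-179.16, 179.16], [-48.56, 103.87], [-65.8, 70.77], [-126.05, 130.52], [-82.76, 87.17], [-180, 180]. Speed limits (degrees/s): [127.2, 127.2, 147.25, 180, 180, 180].

## Interface

Orientations are given as [roll, pitch, yaw] about the fixed x, y, z axes, in that order (R = Rz(yaw) Ry(pitch) Rx(roll)).
In Python, from workcell import bot, viewer, ticket gives the robot as it stands.
- The arm moves only by the tool jog_arm, never from a script. Its argument "deltas" is a list of rows, each an object of numbers: "fingers": the opening, from 0 (shut) to 1 (fully open); "x", "y", "z": the shift along the world's x, y, z in mm; "twist": the turn about the world's z in degrees. A call has 1 to 10 rows; each row is the pose to reach, as a shift and turn from the pose measured when the call began; what a row does not reach only later rows make up. A row lasts 1/10 s, in which the tool goes at most 50 mm and 8.59 degrees, less where a joint would pass 70% of its speed; a pose out of reach is approached as far as the arm can. A call with a gripper value outside its range is refused whole. The fingers move at their own pace and stop on an object; "grip_force" is the grip in N (left out, the last holds). Time passes only in rows, so rows that repeat a pose let the fingers close. It gives the time, the measured TCP pose, the force and the opening at its end, in the units of the state.
- bot.get_obs(): the state, without advancing time (a new reading comes with each control period).
- viewer.camera(name): name is "scene" or "top" or "wrist"; returns a dict with "image" (420x560x3 uint8, red, green, blue), "fovy" (degrees; the focal length in pixels is half the picture's height over the tangent of half this angle, whatever the lens; pixels are square), "cx", "cy" (the principal point, pixels), "world_to_cam" (4x4, takes a point from world to camera coordinates); the wrist camera has in their place "tool_from_camera" (4x4, takes a point from camera to tool coordinates, whose origin is the TCP and whose axes are the tool frame's). Camera axes: x right, y down, z forward; pixel columns grow to the right and rows downward; lengths in m; the calibration is good to about 2 mm. A picture is of the moment at which its call begins: read the wrist's pose just before it. There is no depth.
- ticket.job_done(): hands the job in, once; it reports no verdict.
The state is a dict: "time": time; "q": joint angles; "qd": joint speeds; "joint_efforts": joint torques, N m; "ee_pos": TCP position; "tcp_rot": TCP orientation; "wrist_force": force on the tool from outside, world axes, zero at the start; "torque": the same for the moment, N m; "opening": finger opening in m.
Only numpy, scipy, OpenCV 4.12 (cv2) and the standard library are available. Lean on these libraries where they do the work, as an engineer would, in place of code of your own. Each camera call takes 0.05 s, during which the arm holds its last target.

## Working session

There is one attempt and no reset: what is moved stays moved. The work goes in short steps, Python scripts to look and compute and a tool call to move; the robot and the scene stay as the last step left them, time stands still between calls to the robot, and variables do not carry over. Pictures are saved under pics/ and viewed, and the job is handed in when it is done.

Besides the shell and the picture viewer there is one more tool, called after "Emit:" as name([rows], argument=value, ...), one row to a line, values as JSON. jog_arm: Moves the arm, as the interface text tells. Its arguments: {"type":"object","properties":{"deltas":{"type":"array"},"grip_force":{"type":"number"}},"required":["deltas"]}

```bash
mkdir -p pics; ls
python3 - <<'E'
from workcell import bot, viewer, ticket
import cv2,json,numpy as np
o=bot.get_obs();print(o, bot.nose_length)
for n in ["scene","top","wrist"]:
    c=viewer.camera(n)
    cv2.imwrite(f"pics/{n}0.png",c["image"][:,:,::-1])
    print(n,{k:(v.tolist() if hasattr(v,'tolist') else v) for k,v in c.items() if k!="image"})
E
```

```text
pics
{'time': 0.0, 'q': array([6.34841873e+01, 5.01059113e+00, 1.00348247e+01, 9.51002494e+01,
       2.18123035e-03, 9.00007697e+01]), 'qd': array([ 0.07413091, -0.01667767, -0.0484751 , -0.11388677,  0.03219009,
       -0.09577889]), 'joint_efforts': array([ 2.71707904e-03, -5.20389283e+01,  4.64807332e+01,  1.63104519e-02,
        4.40603765e-05,  2.90785039e-06]), 'ee_pos': array([0.24544156, 0.49196242, 0.24759126]), 'tcp_rot': array([ -91.64284765,   89.92395288, -118.1594315 ]), 'wrist_force': array([-0.62330098, -0.3459032 ,  0.05203705]), 'torque': array([-0.03516849, -0.03316892,  0.02914265]), 'opening': 0.0855177174271696} 0.017
scene {'fovy': 50.317337082307255, 'cx': 281.48839066926564, 'cy': 212.0522972209538, 'world_to_cam': [[0.8272641229483443, -0.5616357534319361, 0.014119183738733105, -0.45582491306113665], [-0.3195490522157011, -0.49105439245287474, -0.8104035950566761, 0.21755351428958217], [0.4620849208863599, 0.6659060475169747, -0.5857018539920859, 1.2362099694022486], [0.0, 0.0, 0.0, 1.0]]}
top {'fovy': 51.78667835043886, 'cx': 289.4582048776475, 'cy': 212.11555790834672, 'world_to_cam': [[0.004834990452580031, -0.9998884939469032, 0.014128784091963498, -0.011350402443239226], [-0.9856943397791688, -0.007145782850589552, -0.16839122992234778, 0.5690981789054961], [0.1684734145039871, -0.013112492518437605, -0.9856189786856386, 1.3855992400749675], [0.0, 0.0, 0.0, 1.0]]}
wrist {'fovy': 61.44367916242832, 'cx': 281.84861533995996, 'cy': 212.00731903567038, 'tool_from_camera': [[-0.0007512487204226375, -0.319229431425605, 0.9476771632455037, -0.12564421321923847], [0.9999996085728916, 0.0002031407051516646, 0.0008611549901378076, 0.0002913691911738958], [-0.0004674178250688805, 0.9476774392405565, 0.3192291538613569, -0.0818985909075135], [0.0, 0.0, 0.0, 1.0]]}
```

View pics/top0.png

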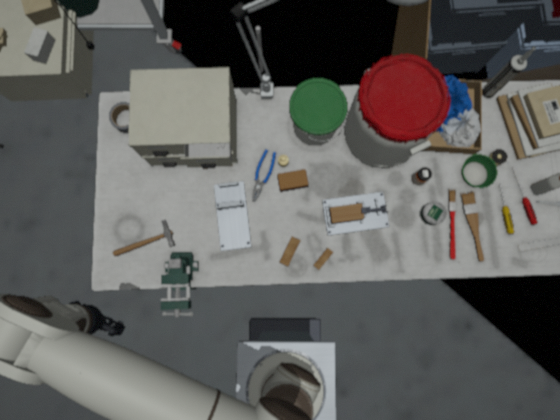

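View pics/scene0.png

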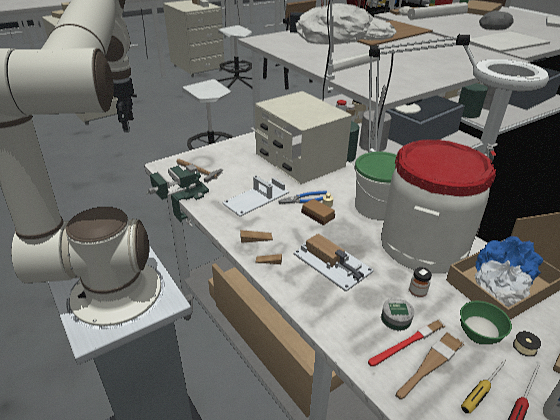

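View pics/wrist0.png

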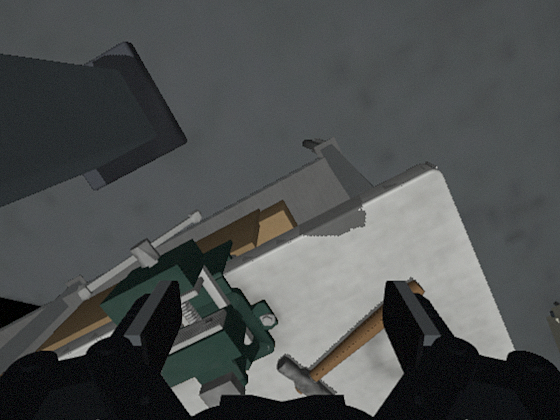

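The top view shows the nest at about (355,213), the gauge at (232,215), wedge-like pieces at (290,251) and (323,259), the sander at (293,180), the tin at (433,213), the hammer at (145,243), and a vise at (178,280). I'll enlarge these areas.

```bash
cat > h.py <<'E'
from workcell import bot, viewer, ticket
import cv2,numpy as np
from scipy.spatial.transform import Rotation as R
def K(c):
    f=c["image"].shape[0]/2/np.tan(np.radians(c["fovy"]/2)); return np.array([[f,0,c["cx"]],[0,f,c["cy"]],[0,0,1]])
def pose(o): 
    T=np.eye(4);T[:3,:3]=R.from_euler('xyz',o["tcp_rot"],degrees=True).as_matrix();T[:3,3]=o["ee_pos"];return T
def w2c(c,o=None):
    if "world_to_cam" in c: return np.array(c["world_to_cam"])
    return np.linalg.inv(pose(o)@np.array(c["tool_from_camera"]))
def ray(c,uv,z,o=None):
    W=np.linalg.inv(w2c(c,o)); d=W[:3,:3]@np.linalg.inv(K(c))@np.array([uv[0],uv[1],1.]); p=W[:3,3]
    return p+d*(z-p[2])/d[2]
def proj(c,P,o=None):
    P=np.atleast_2d(P);q=(w2c(c,o)@np.c_[P,np.ones(len(P))].T)[:3]; q=K(c)@q; return (q[:2]/q[2]).T
def crop(c,name,x0,y0,x1,y1,s):
    im=cv2.resize(c["image"][y0:y1,x0:x1],None,fx=s,fy=s,interpolation=cv2.INTER_CUBIC)
    for u in range((x0+9)//10*10,x1,10):
        cv2.line(im,(int((u-x0+.5)*s),0),(int((u-x0+.5)*s),5 if u%50 else 12),(255,0,0),1)
        if u%20==0: cv2.putText(im,str(u),(int((u-x0+.5)*s)-8,22),0,.35,(255,0,0),1)
    for v in range((y0+9)//10*10,y1,10):
        cv2.line(im,(0,int((v-y0+.5)*s)),(5 if v%50 else 12,int((v-y0+.5)*s)),(255,0,0),1)
        if v%20==0: cv2.putText(im,str(v),(8,int((v-y0+.5)*s)+4),0,.35,(255,0,0),1)
    cv2.imwrite(f"pics/{name}.png",im[:,:,::-1])
E
python3 - <<'E'
from h import *
c=viewer.camera("top")
crop(c,"topA",205,165,305,285,5); crop(c,"topB",270,160,400,280,6)
c=viewer.camera("scene")
crop(c,"scA",210,160,400,300,4)
E
```

```text
(no output)
```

View pics/topA.png

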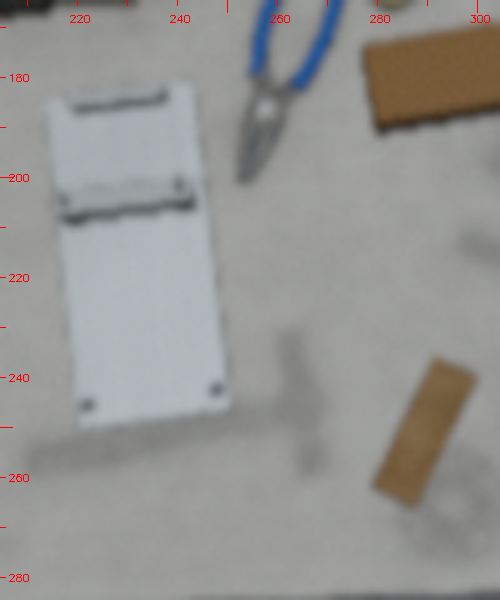

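View pics/topB.png

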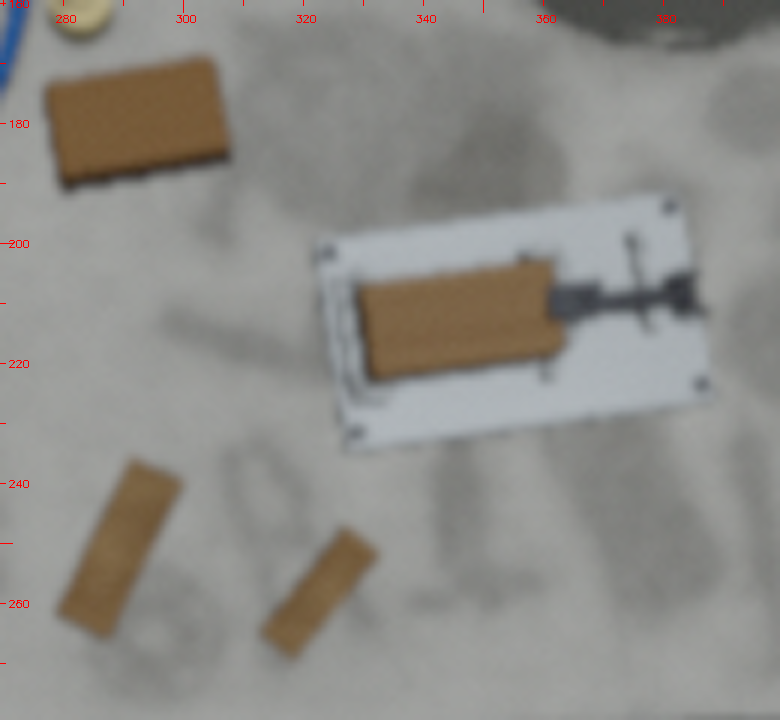

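View pics/scA.png

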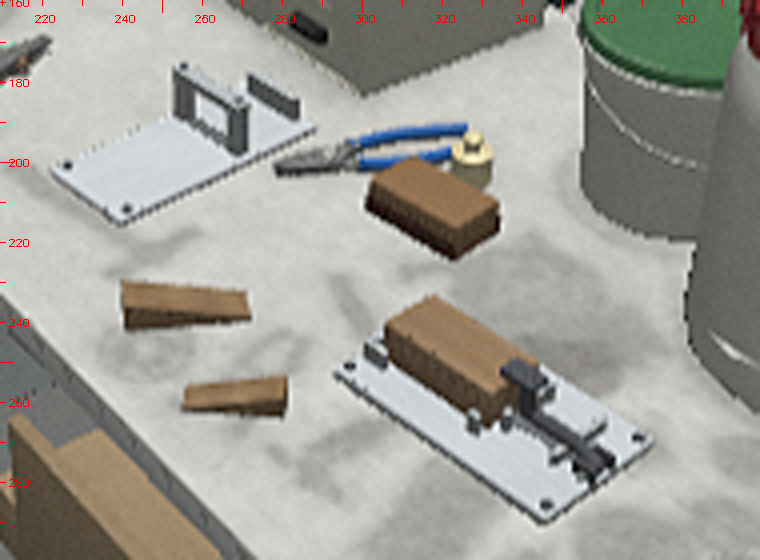

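```bash
cat > fit.py <<'E'
from h import *
from scipy.optimize import least_squares
def fit(obs,g):  # obs: list of (cam, local xyz, uv, o)
    def res(p):
        r=R.from_euler('z',p[2]).as_matrix()
        return np.concatenate([(proj(c,r@np.array(P)+[p[0],p[1],0],o)[0]-uv) for c,P,uv,o in obs])
    s=least_squares(res,g); return s.x, s.fun.reshape(-1,2)
E
python3 - <<'E'
from fit import *
o=bot.get_obs(); print(pose(o).round(3))
t=viewer.camera("top"); s=viewer.camera("scene")
N=[(t,(-.062*-1,.107,.01),(322.3,199.5),None),(t,(.062,-.107,.01),(382.8,191.2),None),(t,(-.062,-.107,.01),(388.3,226.5),None),(t,(-.062,.107,.01),(327.3,234.8),None),
(s,(-.062,.107,.01),(293.3,253.3),None),(s,(-.062,-.107,.01),(345.8,290.3),None),(s,(.062,-.107,.01),(372.5,269),None)]
G=[(t,(.115,.052,.008),(214.1,184.5),None),(t,(.115,-.052,.008),(242.5,181.1),None),(t,(-.115,-.052,.008),(250.5,245.9),None),(t,(-.115,.052,.008),(220.5,250.1),None),
(s,(-.115,.052,.008),(222.5,201.5),None),(s,(-.115,-.052,.008),(240,215.5),None),(s,(.115,-.052,.008),(288.3,191.5),None)]
W=[(t,(.017,.05,.028),(279,261.5),None),(t,(-.017,.05,.028),(287.3,265.8),None),(t,(.017,-.05,.006),(291.7,235.8),None),(t,(-.017,-.05,.006),(300.2,240.2),None),
]
# thin dir = -y local
for n,X,g in (("nest",N,(.5,-.1,.1)),("gauge",G,(.5,.15,.1)),("wedge",W,(.4,0,1.2))):
    for XX in (X,X[:4],X[4:]):
        if len(XX)<2: continue
        x,r=fit(XX,g); print(n,x[:2].round(4),np.degrees(x[2]).round(2)); print(r.round(1).tolist())
E
```

```text
[[-0.     0.446  0.895  0.245]
 [-0.001  0.895 -0.446  0.492]
 [-1.    -0.001  0.     0.248]
 [ 0.     0.     0.     1.   ]]
nest [ 0.5735 -0.2356] 8.33
[[0.0, 0.3], [0.9, 0.2], [1.8, 0.3], [0.6, 0.7], [-1.0, -2.4], [-0.3, -1.5], [0.9, -0.7]]
nest [ 0.5748 -0.2328] 8.0
[[-0.7, -0.3], [0.2, 0.0], [0.9, 0.1], [-0.3, 0.1]]
nest [ 0.5695 -0.2402] 9.08
[[-1.3, -0.7], [0.3, -0.0], [1.0, 0.4]]
gauge [0.5647 0.1855] 8.04
[[-0.6, -0.2], [1.1, -0.7], [1.2, 0.6], [0.3, 0.5], [-1.1, -0.5], [-0.5, -1.5], [0.6, -1.6]]
gauge [0.5649 0.1872] 7.79
[[-0.9, -0.4], [0.8, -0.7], [0.5, 0.6], [-0.4, 0.4]]
gauge [0.5621 0.1789] 8.17
[[-0.9, 0.7], [-0.1, -0.2], [1.0, -0.6]]
wedge [ 0.4441 -0.0096] 63.94
[[-0.7, 0.2], [0.3, 0.5], [-0.1, -0.4], [0.5, -0.3]]
wedge [ 0.4441 -0.0096] 63.94
[[-0.7, 0.2], [0.3, 0.5], [-0.1, -0.4], [0.5, -0.3]]
```

Emit:
jog_arm([
  {"x": 17, "y": -49, "z": 0},
  {"x": 34, "y": -98, "z": 0},
  {"x": 52, "y": -147, "z": 0},
  {"x": 69, "y": -196, "z": 0},
  {"x": 86, "y": -245, "z": 0},
  {"x": 103, "y": -293, "z": 0},
  {"x": 120, "y": -342, "z": 0},
  {"x": 138, "y": -391, "z": -20},
  {"x": 155, "y": -440, "z": -50},
  {"x": 172, "y": -489, "z": -70},
])

```text
validation failed for argument at $.de...
```

Emit:
jog_arm([
  {"x": 0},
  {"x": 0},
])

```text
validation failed for argument at $.de...
```

```bash
cat > snap.py <<'E'
import sys
from h import *
import pickle
o=bot.get_obs(); c=viewer.camera("wrist"); pickle.dump((o,c),open(f"pics/{sys.argv[1]}.pkl","wb"))
cv2.imwrite(f"pics/{sys.argv[1]}.png",c["image"][:,:,::-1])
print(o["time"],o["ee_pos"].round(4),o["tcp_rot"].round(2),o["q"].round(1),o["wrist_force"].round(2),o["opening"]); T=pose(o); print("yaw jaw",np.degrees(np.arctan2(T[1,1],T[0,1])))
E
python3 snap.py w1
```

```text
0.35 [0.2455 0.4921 0.2481] [ -97.07   89.98 -123.59] [63.5  5.  10.1 95.1  0.  90. ] [-0.15 -0.06 -0.31] 0.08555837264825171
yaw jaw 63.48020553011214
```

View pics/w1.png

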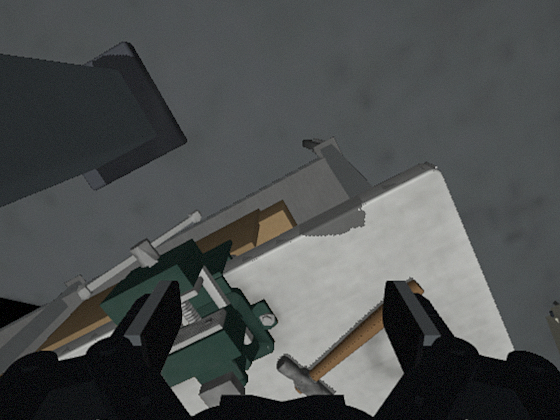

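The arm did not move and the calls were refused, probably because every field is required. I'll retry with full rows.

Emit:
jog_arm([
  {"fingers": 1, "x": 17, "y": -49, "z": 0, "twist": 0},
  {"fingers": 1, "x": 34, "y": -98, "z": 0, "twist": 0},
  {"fingers": 1, "x": 52, "y": -147, "z": 0, "twist": 0},
  {"fingers": 1, "x": 69, "y": -196, "z": 0, "twist": 0},
  {"fingers": 1, "x": 86, "y": -245, "z": 0, "twist": 0},
  {"fingers": 1, "x": 103, "y": -293, "z": 0, "twist": 0},
  {"fingers": 1, "x": 120, "y": -342, "z": 0, "twist": 0},
  {"fingers": 1, "x": 138, "y": -391, "z": -20, "twist": 0},
  {"fingers": 1, "x": 155, "y": -440, "z": -50, "twist": 0},
  {"fingers": 1, "x": 172, "y": -489, "z": -70, "twist": 0},
])

```text
time: 1.4
ee_pos: [0.4079, 0.0297, 0.1905]
tcp_rot: [25.6, 89.9, -0.9]
wrist_force: [0.0, -0.3, 0.2]
opening: 0.0855
```

Emit:
jog_arm([
  {"fingers": 1, "x": 9, "y": -27, "z": -12, "twist": 0},
  {"fingers": 1, "x": 9, "y": -27, "z": -12, "twist": 0},
  {"fingers": 1, "x": 9, "y": -27, "z": -12, "twist": 0},
])

```text
time: 1.7
ee_pos: [0.4167, 0.0022, 0.1785]
tcp_rot: [45.7, 90.0, 19.0]
wrist_force: [-0.8, 0.9, 0.2]
opening: 0.0856
```

```bash
python3 snap.py w2
```

```text
1.7 [0.4167 0.0022 0.1785] [45.68 89.96 19.04] [  0.3 -14.2 -15.6  88.6   0.   26.9] [-0.78  0.93  0.22] 0.08555879823189155
yaw jaw 63.35966272944218
```

View pics/w2.png

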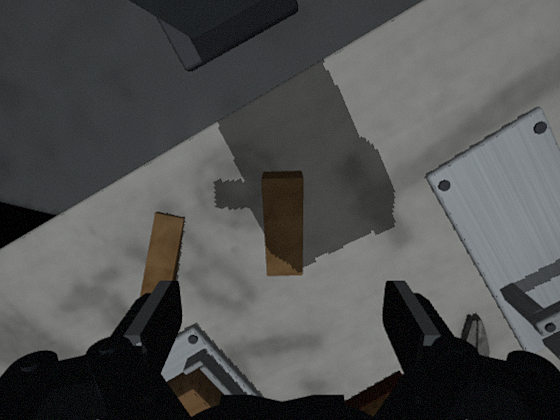

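Run:
```python
from h import *
import pickle
o,c=pickle.load(open("pics/w2.pkl","rb"))
crop(c,"w2c",230,155,340,290,5)
```

```text
(no output)
```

View pics/w2c.png

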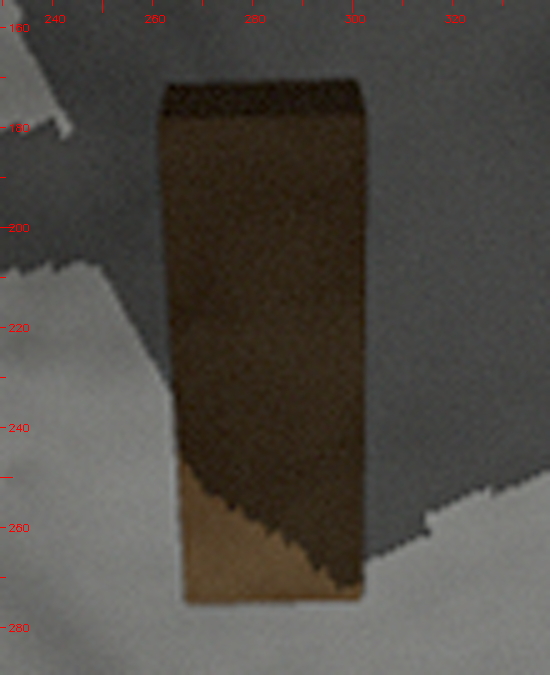

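Run:
```python
from fit import *
import pickle
o,c=pickle.load(open("pics/w2.pkl","rb"))
W=[(c,(-.017,.05,.028),(261.5,177.9),o),(c,(.017,.05,.028),(302.7,177.5),o),(c,(-.017,.05,0),(262.5,171.3),o),(c,(.017,.05,0),(301.1,170.5),o),(c,(-.017,-.05,.006),(266.7,274.1),o),(c,(.017,-.05,.006),(301.9,273.9),o)]
x,r=fit(W,(.44,-.01,1.1)); print(x[:2].round(4),np.degrees(x[2]).round(2));print(r.round(1).tolist())
y=np.array([-np.sin(x[2]),np.cos(x[2])])
print("grip pt(+28)",x[:2]+.028*y, "delta mm",(x[:2]+.028*y-o["ee_pos"][:2])*1e3)
```

```text
[ 0.4461 -0.0105] 64.63
[[-0.8, -0.1], [0.6, -0.6], [-0.0, -0.8], [0.3, -0.8], [-0.4, 1.7], [0.3, 1.1]]
grip pt(+28) [0.42084419 0.00152206] delta mm [ 4.12351777 -0.71606791]
```

Emit:
jog_arm([
  {"fingers": 0.65, "x": 2, "y": 0.5, "z": -40, "twist": 1},
  {"fingers": 0.65, "x": 2, "y": 0.5, "z": -80, "twist": 1},
  {"fingers": 0.65, "x": 2, "y": 0.5, "z": -115, "twist": 1},
  {"fingers": 0.65, "x": 2, "y": 0.5, "z": -140, "twist": 1},
  {"fingers": 0.65, "x": 2, "y": 0.5, "z": -153, "twist": 1},
  {"fingers": 0.65, "x": 2, "y": 0.5, "z": -153, "twist": 1},
  {"fingers": 0.65, "x": 2, "y": 0.5, "z": -153, "twist": 1},
])

```text
time: 2.45
ee_pos: [0.4195, 0.0039, 0.0273]
tcp_rot: [31.6, 89.8, 6.1]
wrist_force: [-0.2, -0.5, 0.1]
opening: 0.0553
```

```bash
python3 snap.py w3
```

```text
2.45 [0.4195 0.0039 0.0273] [31.57 89.83  6.06] [  0.5 -11.6 -30.3  71.2   0.   26. ] [-0.15 -0.52  0.1 ] 0.05525085851028538
yaw jaw 64.49885489477289
```

View pics/w3.png

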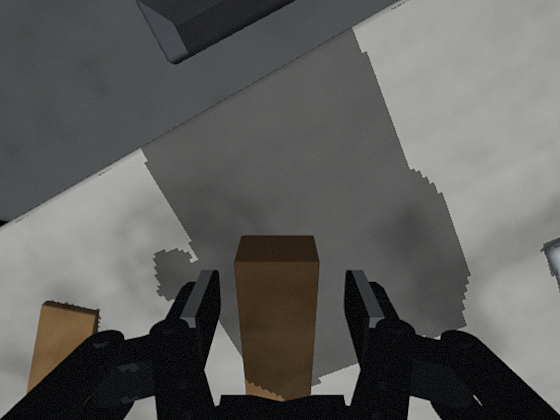

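The wedge sits centred between the pads, with its thick end's top edge at v≈262 and u 236–318. Closing.

Emit:
jog_arm([
  {"fingers": 0.3, "x": 0, "y": 0, "z": -2, "twist": 0},
  {"fingers": 0.2, "x": 0, "y": 0, "z": -2, "twist": 0},
  {"fingers": 0.1, "x": 0, "y": 0, "z": -2, "twist": 0},
  {"fingers": 0.1, "x": 0, "y": 0, "z": -2, "twist": 0},
  {"fingers": 0.1, "x": 0, "y": 0, "z": -2, "twist": 0},
], grip_force=40)

```text
time: 3.0
ee_pos: [0.4209, 0.0038, 0.0271]
tcp_rot: [31.0, 89.6, 5.4]
wrist_force: [-1.4, 1.0, 6.0]
opening: 0.033
```

```bash
python3 snap.py w4
```

```text
3.0 [0.4209 0.0038 0.0271] [30.96 89.64  5.43] [  0.5 -11.6 -30.3  70.9   0.   26. ] [-1.37  0.98  6.04] 0.03296351217535085
yaw jaw 64.4768577972155
```

View pics/w4.png

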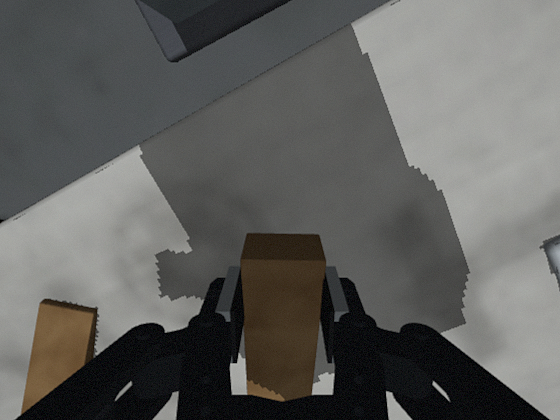

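Wrist force is +6 N upward, so the tips probably reached the table as they swung forward. I'll regrip 5 mm higher.

Emit:
jog_arm([
  {"fingers": 0.5, "x": -1, "y": 0, "z": 0, "twist": 0},
  {"fingers": 0.5, "x": -1, "y": 0, "z": 5, "twist": 0},
  {"fingers": 0.5, "x": -1, "y": 0, "z": 5, "twist": 0},
  {"fingers": 0.2, "x": -1, "y": 0, "z": 5, "twist": 0},
  {"fingers": 0.1, "x": -1, "y": 0, "z": 5, "twist": 0},
  {"fingers": 0.1, "x": -1, "y": 0, "z": 5, "twist": 0},
  {"fingers": 0.1, "x": -1, "y": 0, "z": 5, "twist": 0},
], grip_force=40)

```text
time: 3.75
ee_pos: [0.4202, 0.0038, 0.0328]
tcp_rot: [29.5, 89.6, 4.0]
wrist_force: [-1.3, -0.4, 7.0]
opening: 0.0329
```

Emit:
jog_arm([
  {"fingers": 0.1, "x": 0, "y": 0, "z": 15, "twist": 0},
  {"fingers": 0.1, "x": 0, "y": 0, "z": 45, "twist": 0},
  {"fingers": 0.1, "x": 0, "y": 0, "z": 80, "twist": 0},
  {"fingers": 0.1, "x": 0, "y": 0, "z": 80, "twist": 0},
])

```text
time: 4.15
ee_pos: [0.4221, 0.0038, 0.1169]
tcp_rot: [27.8, 89.2, 2.3]
wrist_force: [0.3, -0.5, -0.5]
opening: 0.0326
```

```bash
python3 snap.py w5
python3 - <<'E'
from h import *
c=viewer.camera("scene"); crop(c,"sc5",200,150,360,270,5)
E
```

```text
4.15 [0.4221 0.0038 0.1169] [27.8  89.24  2.27] [  0.5 -14.  -22.3  81.    0.   26. ] [ 0.25 -0.49 -0.49] 0.032569022090312885
yaw jaw 64.47160378037424
```

View pics/w5.png

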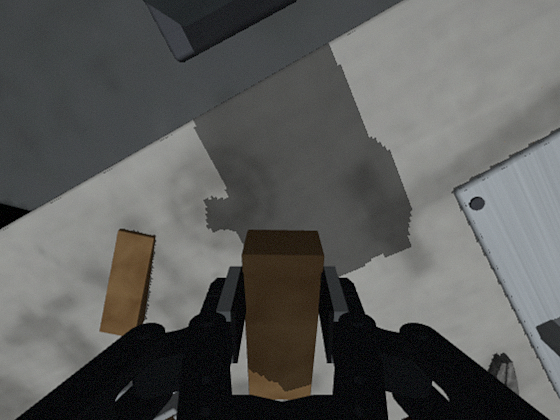

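View pics/sc5.png

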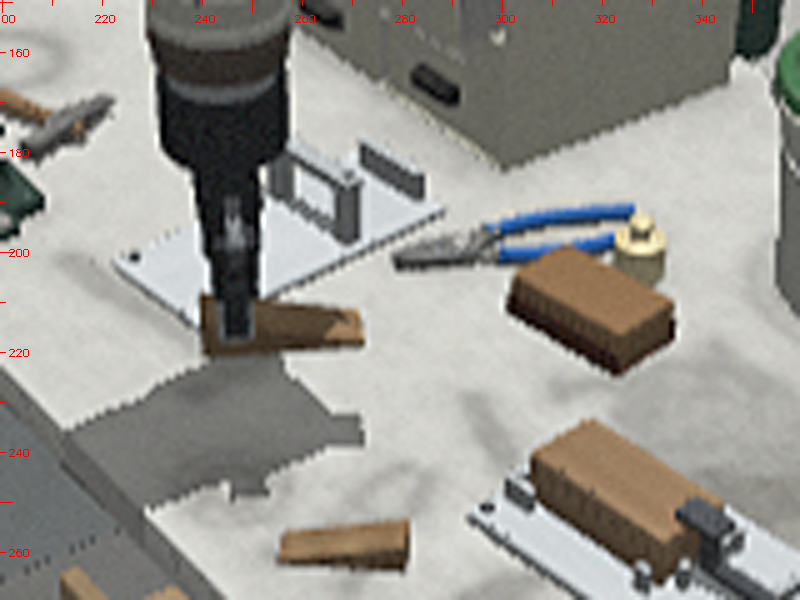

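Emit:
jog_arm([
  {"fingers": 0.1, "x": 7, "y": -44, "z": 10, "twist": 5},
  {"fingers": 0.1, "x": 13, "y": -87, "z": 20, "twist": 10},
  {"fingers": 0.1, "x": 20, "y": -131, "z": 25, "twist": 15},
  {"fingers": 0.1, "x": 26, "y": -174, "z": 30, "twist": 20},
  {"fingers": 0.1, "x": 33, "y": -218, "z": 30, "twist": 25},
  {"fingers": 0.1, "x": 39, "y": -261, "z": 30, "twist": 29},
  {"fingers": 0.1, "x": 46, "y": -305, "z": 30, "twist": 33.7},
  {"fingers": 0.1, "x": 46, "y": -305, "z": 30, "twist": 33.7},
  {"fingers": 0.1, "x": 46, "y": -305, "z": 30, "twist": 33.7},
])

```text
time: 5.15
ee_pos: [0.4657, -0.3015, 0.1409]
tcp_rot: [53.9, 89.5, 62.0]
wrist_force: [0.4, 0.4, 0.0]
opening: 0.0326
```

```bash
python3 snap.py w6
python3 - <<'E'
from h import *
c=viewer.camera("scene"); crop(c,"sc6",240,190,400,310,5)
E
```

```text
5.15 [ 0.4657 -0.3015  0.1409] [53.92 89.54 61.96] [-33.1   4.9  -1.9  83.3   0.5 -41.2] [0.36 0.37 0.01] 0.03259197396069094
yaw jaw 98.03583152731679
```

View pics/w6.png

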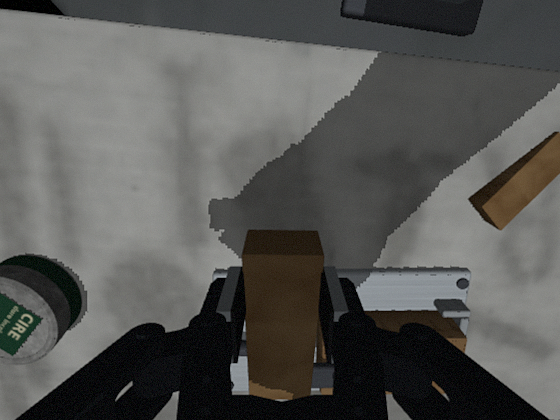

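View pics/sc6.png

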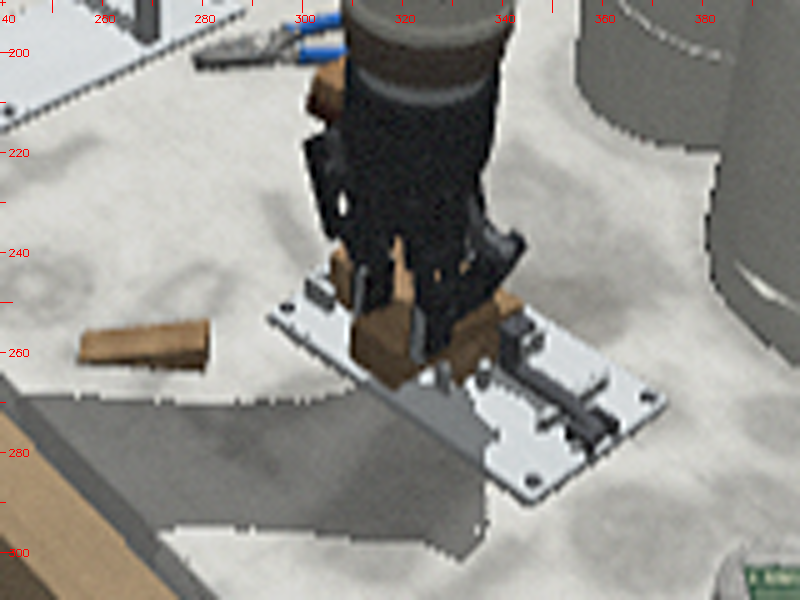

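Run:
```python
from h import *
import pickle
o,c=pickle.load(open("pics/w6.pkl","rb"))
crop(c,"w6a",205,250,345,400,5);crop(c,"w6b",320,250,480,370,5)
```

```text
(no output)
```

View pics/w6a.png

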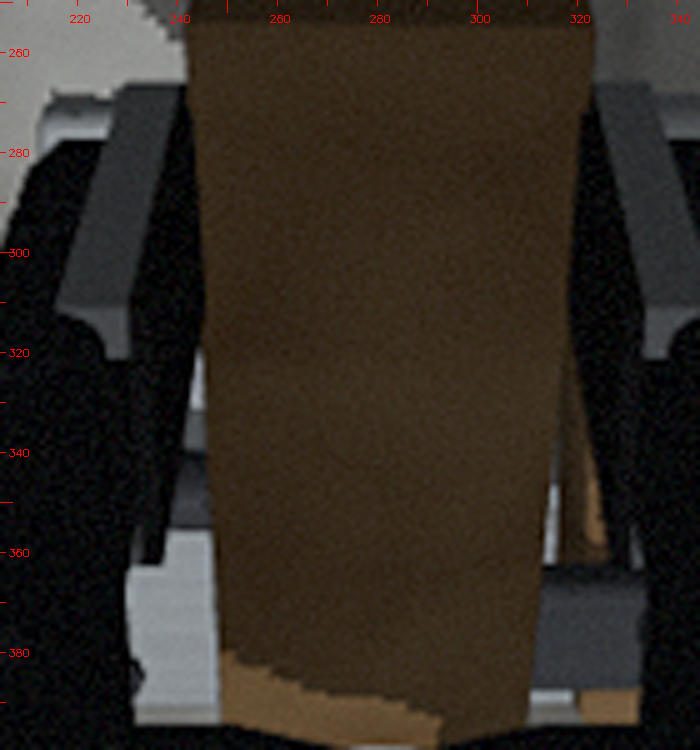

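View pics/w6b.png

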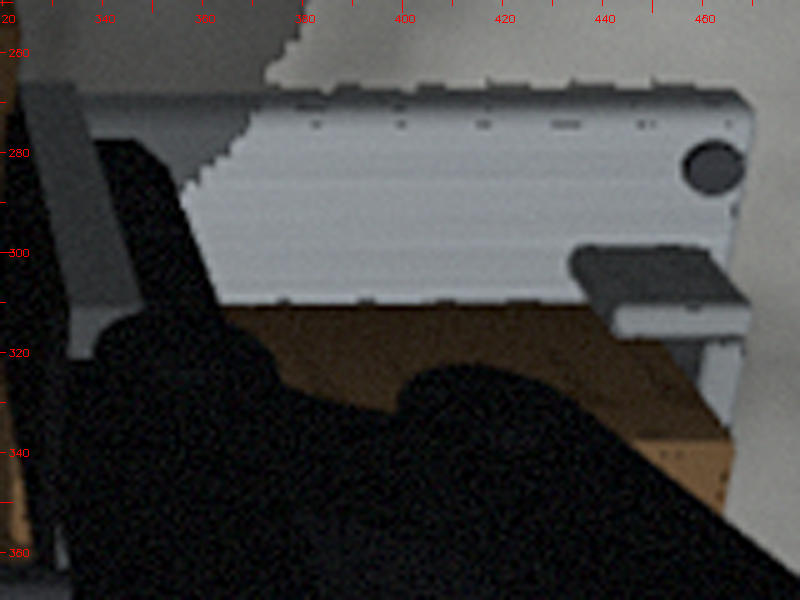

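Run:
```python
from fit import *
import pickle
o,c=pickle.load(open("pics/w6.pkl","rb"))
t=viewer.camera("top")
N=[(c,(-.062,.107,.01),(469.9,271.1),o),(c,(-.062,-.107,.01),(213,272.3),o)]
x,r=fit(N,(.57,-.23,.14)); print(x[:2].round(4),np.degrees(x[2]).round(2)); print(r.round(2).tolist())
for P in [(-.055,.035,.048),(-.0275,.09,.048),(-.0275,-.02,.048),(-.0,-.0105,.052),(0,-.051,.024),(-.018,-.0305,.028),(-.018,-.0715,.022)]:
    rr=R.from_euler('z',x[2]).as_matrix(); print(P,proj(c,rr@np.array(P)+[x[0],x[1],0],o).round(1))
T=[(t,(.062,.107,.01),(322.3,199.5),None),(t,(.062,-.107,.01),(382.8,191.2),None),(t,(-.062,-.107,.01),(388.3,226.5),None),(t,(-.062,.107,.01),(327.3,234.8),None)]
# expected where wedge TCP lies
for n,p in (("wrist",x),("top",np.array([.5745,-.2335,np.radians(8.2)]))):
    rr=R.from_euler('z',-p[2]).as_matrix()[:2,:2]; print(n,"tcp in nest",(rr@(o["ee_pos"][:2]-p[:2])).round(4))
```

```text
[ 0.5768 -0.2353] 8.05
[[2.71, 0.53], [-2.68, 0.2]]
(-0.055, 0.035, 0.048) [[398.7 306.1]]
(-0.0275, 0.09, 0.048) [[468.2 337.5]]
(-0.0275, -0.02, 0.048) [[321.  338.2]]
(-0.0, -0.0105, 0.052) [[332.8 371.7]]
(0, -0.051, 0.024) [[279.4 346.7]]
(-0.018, -0.0305, 0.028) [[304.8 331.6]]
(-0.018, -0.0715, 0.022) [[254.4 327.1]]
wrist tcp in nest [-0.1192 -0.05  ]
top tcp in nest [-0.1174 -0.0518]
```

Emit:
jog_arm([
  {"fingers": 0.1, "x": 0, "y": 0.5, "z": -35, "twist": 0.8},
  {"fingers": 0.1, "x": 0, "y": 0.5, "z": -65, "twist": 0.8},
  {"fingers": 0.1, "x": 0, "y": 0.5, "z": -82, "twist": 0.8},
  {"fingers": 0.1, "x": 0, "y": 0.5, "z": -90, "twist": 0.8},
  {"fingers": 0.1, "x": 0, "y": 0.5, "z": -94, "twist": 0.8},
  {"fingers": 0.1, "x": 0, "y": 0.5, "z": -96, "twist": 0.8},
  {"fingers": 0.1, "x": 0, "y": 0.5, "z": -96, "twist": 0.8},
])

```text
time: 6.0
ee_pos: [0.4667, -0.2996, 0.0474]
tcp_rot: [28.3, 89.5, 37.3]
wrist_force: [0.0, -0.1, -0.0]
opening: 0.0327
```

```bash
python3 snap.py w7
python3 - <<'E'
from h import *
c=viewer.camera("scene"); crop(c,"sc7",270,210,390,300,6)
E
```

```text
6.0 [ 0.4667 -0.2996  0.0474] [28.33 89.51 37.34] [-32.9   6.4 -10.7  72.8   0.5 -41.9] [ 0.02 -0.07 -0.04] 0.03270860162241862
yaw jaw 99.00919783765458
```

View pics/w7.png

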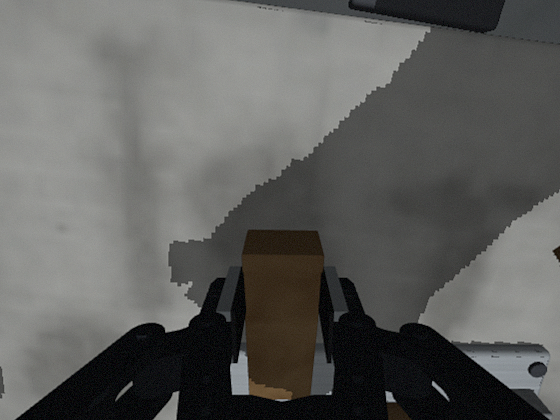

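View pics/sc7.png

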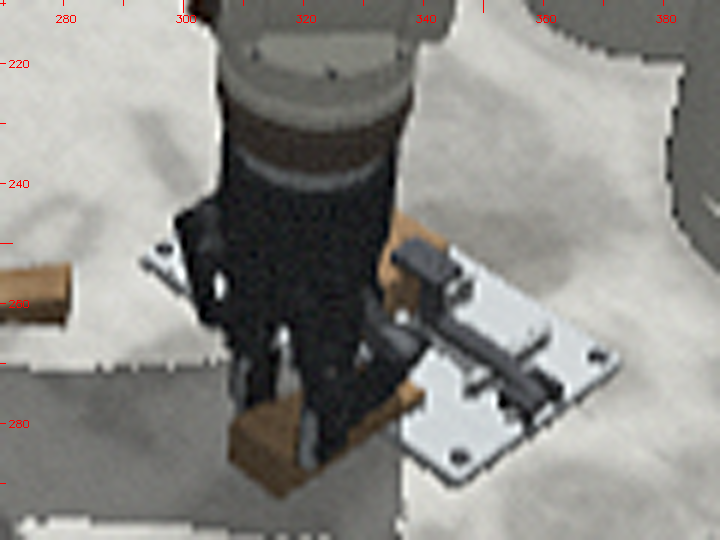

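```bash
cat > ov.py <<'E'
from h import *
import sys
nest=np.array([.5755,-.2345,np.radians(8.15)])
def nw(P): return R.from_euler('z',nest[2]).as_matrix()@np.array(P,float)+[nest[0],nest[1],0]
def tonest(p): return R.from_euler('z',-nest[2]).as_matrix()@(np.array(p)-[nest[0],nest[1],0])
if __name__=="__main__":
    o=bot.get_obs(); print(o["time"],"tcp nest",(tonest(o["ee_pos"])*1e3).round(1), "F",o["wrist_force"].round(1))
    T=pose(o); print("yaw rel", np.degrees(np.arctan2(T[1,1],T[0,1]))-98.15)
    c=viewer.camera("scene"); x0,y0,s=270,210,6
    im=np.ascontiguousarray(cv2.resize(c["image"][y0:300,x0:390],None,fx=s,fy=s,interpolation=cv2.INTER_CUBIC))
    def line(a,b,col):
        q=((proj(c,[nw(a),nw(b)])-[x0,y0]+.5)*s).astype(int); cv2.line(im,tuple(map(int,q[0])),tuple(map(int,q[1])),col,1)
    pl=[(-.062,-.107,.01),(.062,-.107,.01),(.062,.107,.01),(-.062,.107,.01)]
    for i in range(4): line(pl[i],pl[(i+1)%4],(255,0,0))
    line((-.018,-.0305,.028),(.03,-.0305,.028),(0,255,0)); line((-.018,-.0715,.022),(.03,-.0715,.022),(0,255,0))
    line((0,-.033,.024),(0,-.083,.024),(255,255,0))
    cv2.imwrite(f"pics/{sys.argv[1]}.png",im[:,:,::-1])
E
python3 ov.py ov7
```

```text
6.1 tcp nest [-117.   -49.2   47.5] F [-0.3 -0.2  0.4]
yaw rel 0.8459035523690517
```

View pics/ov7.png

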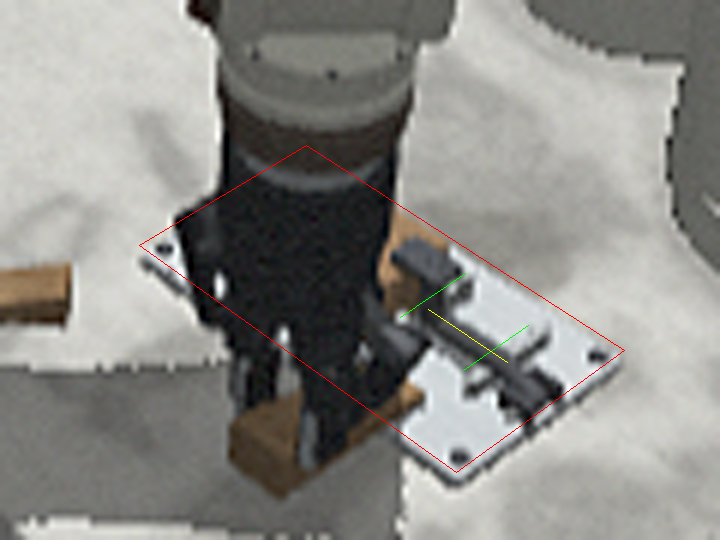

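Run:
```python
from ov import *
c=viewer.camera("scene")
def px(P): return ((proj(c,nw(P))[0]-[270,210]+.5)*6).round(0)
zb=.0474-.0328
for n,P in [("tipR top",(-.038,-.0662,zb+.006)),("tipR bot",(-.038,-.0662,zb)),("thickR top",(-.138,-.0662,zb+.028)),("thickR bot",(-.138,-.0662,zb)),("thickL bot",(-.138,-.0322,zb)),("thickL top",(-.138,-.0322,zb+.028)),
 ("outerG start top",(-.018,-.0715,.022)),("outerG start bot",(-.018,-.0715,.01)),("plate near corner top",(-.062,-.107,.01)),("bot",(-.062,-.107,0)),("plate right corner",(.062,-.107,.01)),("innerG st top",(-.018,-.0305,.028)),("innerG bot",(-.018,-.0305,.01))]:
    print(n,px(P))
```

```text
tipR top [427. 386.]
tipR bot [426. 395.]
thickR top [284. 453.]
thickR bot [280. 497.]
thickL bot [227. 457.]
thickL top [230. 413.]
outerG start top [464. 370.]
outerG start bot [461. 389.]
plate near corner top [457. 473.]
bot [455. 488.]
plate right corner [624. 351.]
innerG st top [401. 317.]
innerG bot [398. 345.]
```

Emit:
jog_arm([
  {"fingers": 0.1, "x": 0, "y": -2.5, "z": -2, "twist": 0},
  {"fingers": 0.1, "x": 0, "y": -2.5, "z": -4, "twist": 0},
  {"fingers": 0.1, "x": 0, "y": -2.5, "z": -4, "twist": 0},
])

```text
time: 6.5
ee_pos: [0.4664, -0.3024, 0.0429]
tcp_rot: [32.7, 89.5, 41.7]
wrist_force: [0.1, 0.0, 0.3]
opening: 0.0326
```

```bash
python3 ov.py ov8
python3 - <<'E'
from h import *
c=viewer.camera("scene"); crop(c,"sc8",325,245,385,295,12)
E
```

```text
6.5 tcp nest [-117.6  -51.7   42.9] F [0.1 0.  0.3]
yaw rel 0.8254649940441112
```

View pics/sc8.png

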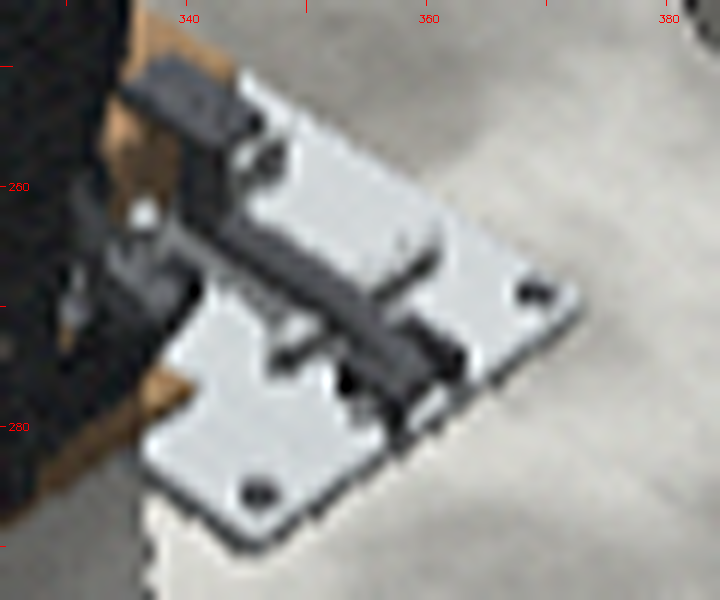

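Emit:
jog_arm([
  {"fingers": 0.1, "x": 0, "y": -1, "z": -0.5, "twist": 0},
  {"fingers": 0.1, "x": 10, "y": 0.4, "z": -0.5, "twist": 0},
  {"fingers": 0.1, "x": 20, "y": 1.8, "z": -0.5, "twist": 0},
  {"fingers": 0.1, "x": 30, "y": 3.3, "z": -0.5, "twist": 0},
  {"fingers": 0.1, "x": 35, "y": 4, "z": -0.5, "twist": 0},
  {"fingers": 0.1, "x": 35, "y": 4, "z": -0.5, "twist": 0},
])

```text
time: 7.2
ee_pos: [0.5027, -0.2981, 0.0427]
tcp_rot: [27.7, 89.5, 36.7]
wrist_force: [1.2, 0.4, 2.3]
opening: 0.0326
```

```bash
python3 ov.py ov9
python3 - <<'E'
from h import *
c=viewer.camera("scene"); crop(c,"sc9",310,240,380,300,11)
E
```

```text
7.2 tcp nest [-81.1 -52.7  42.7] F [1.2 0.4 2.3]
yaw rel 0.8882631043943405
```

View pics/sc9.png

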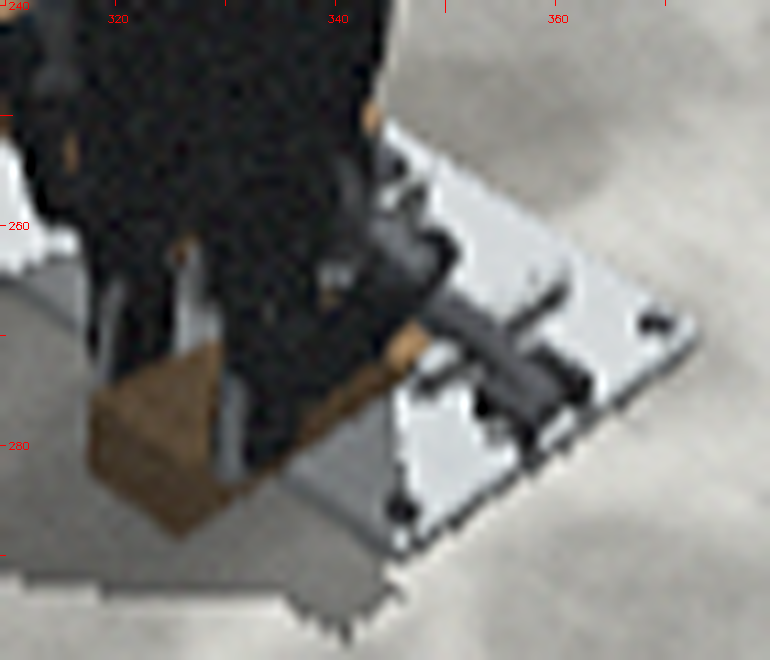

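The tip at crop (425,345) is entering inside the outer guide. Driving on.

Emit:
jog_arm([
  {"fingers": 0.1, "x": 7, "y": 1, "z": 0, "twist": 0},
  {"fingers": 0.1, "x": 14, "y": 2, "z": 0, "twist": 0},
  {"fingers": 0.1, "x": 21, "y": 3, "z": 0, "twist": 0},
  {"fingers": 0.1, "x": 28, "y": 4, "z": 0, "twist": 0},
  {"fingers": 0.1, "x": 30, "y": 4.3, "z": 0, "twist": 0},
  {"fingers": 0.1, "x": 30, "y": 4.3, "z": 0, "twist": 0},
])

```text
time: 7.9
ee_pos: [0.5312, -0.2941, 0.0429]
tcp_rot: [38.6, 89.6, 47.6]
wrist_force: [-9.6, 0.4, 7.8]
opening: 0.0327
```

```bash
python3 ov.py ov10
python3 - <<'E'
from h import *
c=viewer.camera("scene"); crop(c,"sc10",310,240,380,300,11)
E
```

```text
7.9 tcp nest [-52.3 -52.7  42.9] F [-9.6  0.4  7.8]
yaw rel 0.8274197369176477
```

View pics/sc10.png

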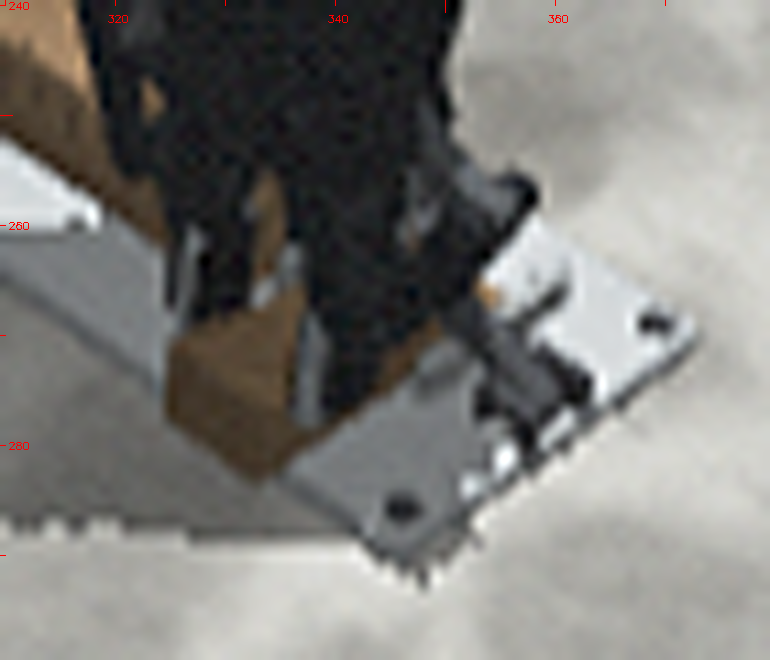

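Emit:
jog_arm([
  {"fingers": 0.6, "x": 0, "y": 0, "z": 0.5, "twist": 0},
  {"fingers": 0.6, "x": 0, "y": 0, "z": 1, "twist": 0},
  {"fingers": 0.6, "x": 0, "y": 0, "z": 2, "twist": 0},
  {"fingers": 0.6, "x": -15, "y": -2.1, "z": 4, "twist": 0},
  {"fingers": 0.6, "x": -35, "y": -5, "z": 8, "twist": 0},
  {"fingers": 0.5, "x": -45, "y": -6.4, "z": 8, "twist": 0},
  {"fingers": 0.1, "x": -45, "y": -6.4, "z": 8, "twist": 0},
  {"fingers": 0.1, "x": -45, "y": -6.4, "z": 8, "twist": 0},
  {"fingers": 0.1, "x": -45, "y": -6.4, "z": 8, "twist": 0},
])

```text
time: 8.9
ee_pos: [0.4868, -0.3004, 0.0507]
tcp_rot: [35.5, 89.6, 44.5]
wrist_force: [-0.1, 0.4, -0.4]
opening: 0.0082
```

```bash
python3 snap.py w11; python3 ov.py ov11
python3 - <<'E'
from h import *
c=viewer.camera("scene"); crop(c,"sc11",310,240,380,300,11)
E
```

```text
8.9 [ 0.4868 -0.3004  0.0507] [35.49 89.59 44.47] [-31.9   8.7  -7.7  73.5   0.4 -40.9] [-0.07  0.37 -0.44] 0.008196140785171198
yaw jaw 98.98774133743635
8.95 tcp nest [-97.2 -52.6  50.7] F [-0.3  0.8 -1. ]
yaw rel 0.846303654976154
```

View pics/sc11.png

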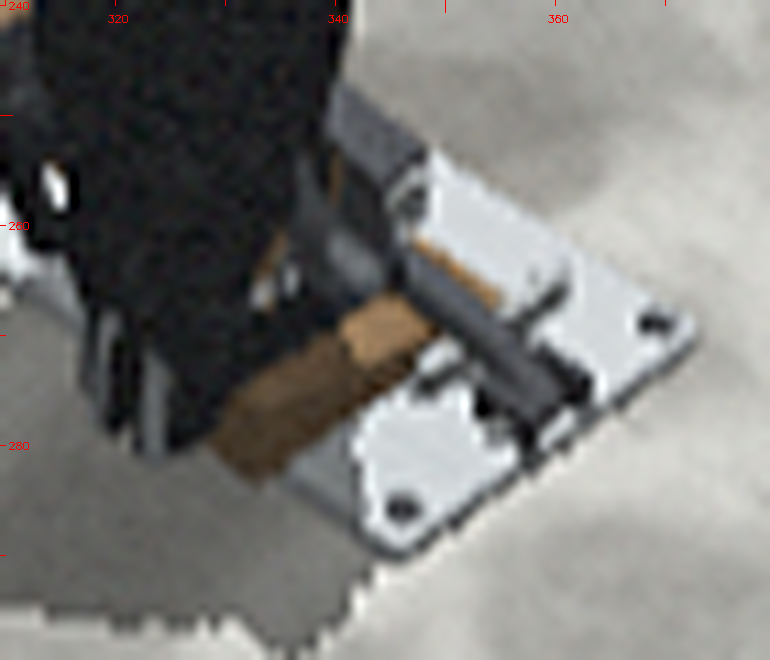

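View pics/w11.png

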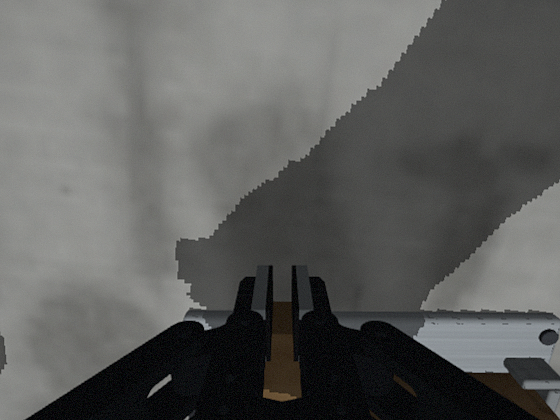

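Emit:
jog_arm([
  {"fingers": 0.1, "x": 8, "y": 1.1, "z": 0, "twist": -0.5},
  {"fingers": 0.1, "x": 14, "y": 2, "z": 0, "twist": -0.5},
  {"fingers": 0.1, "x": 20, "y": 2.9, "z": 0, "twist": -0.5},
  {"fingers": 0.1, "x": 26, "y": 3.7, "z": 0, "twist": -0.5},
  {"fingers": 0.1, "x": 32, "y": 4.6, "z": 0, "twist": -0.5},
  {"fingers": 0.1, "x": 38, "y": 5.4, "z": 0, "twist": -0.5},
  {"fingers": 0.1, "x": 44, "y": 6.3, "z": 0, "twist": -0.5},
  {"fingers": 0.1, "x": 44, "y": 6.3, "z": 0, "twist": -0.5},
])

```text
time: 9.85
ee_pos: [0.5309, -0.2939, 0.0505]
tcp_rot: [46.9, 89.6, 55.4]
wrist_force: [-1.8, 0.2, 1.4]
opening: 0.0084
```

```bash
python3 ov.py ov12
python3 - <<'E'
from h import *
c=viewer.camera("scene"); crop(c,"sc12",310,240,380,300,11)
E
```

```text
9.85 tcp nest [-52.6 -52.5  50.5] F [-1.8  0.2  1.4]
yaw rel 0.3555062584934632
```

View pics/sc12.png

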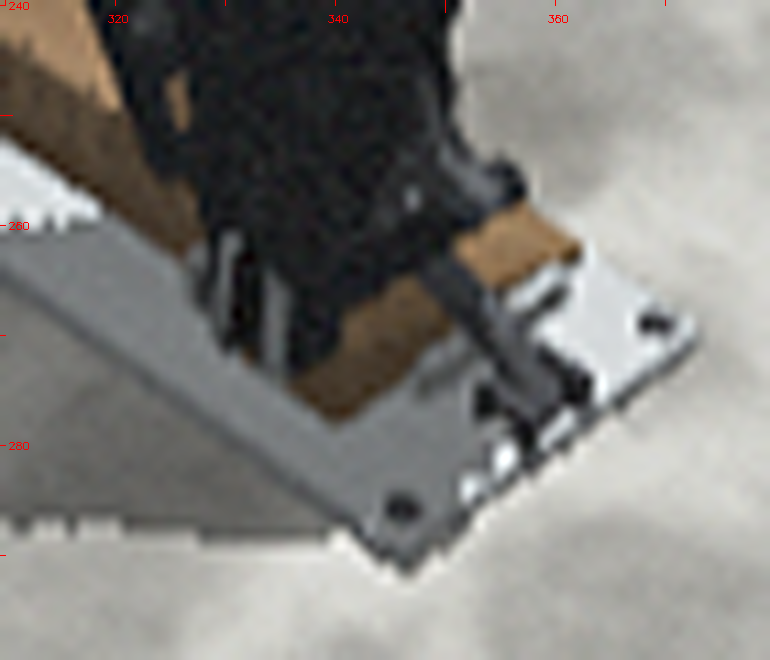

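Run:
```python
from ov import *
c=viewer.camera("scene")
u=lambda x,y:(310+x/11-.5,240+y/11-.5)
for n,p,z in [("plate corner top near",u(398,545),.01),("plate right corner",u(697,335),.01),("wedge thick R bot",u(335,424),.01),("wedge thin R bot",u(578,265),.01),("thin L top",u(525,203),.016)]:
    print(n,(tonest(ray(c,p,z))*1e3).round(1))
```

```text
plate corner top near [ -64.2 -109.    10. ]
plate right corner [  53.7 -110.9   10. ]
wedge thick R bot [-43.6 -69.5  10. ]
wedge thin R bot [ 51.4 -72.4  10. ]
thin L top [ 54.3 -50.6  16. ]
```

Emit:
jog_arm([
  {"fingers": 0.1, "x": 4, "y": 0.6, "z": 0, "twist": 0},
  {"fingers": 0.1, "x": 8.5, "y": 1.2, "z": 0, "twist": 0},
  {"fingers": 0.1, "x": 9, "y": 1.2, "z": 0, "twist": 0},
  {"fingers": 0.1, "x": 9, "y": 1.2, "z": 0, "twist": 0},
])

```text
time: 10.4
ee_pos: [0.5401, -0.2927, 0.0504]
tcp_rot: [39.0, 89.6, 47.5]
wrist_force: [-1.7, 0.5, 1.2]
opening: 0.0084
```

Emit:
jog_arm([
  {"fingers": 0.1, "x": -10, "y": -1.4, "z": 0, "twist": 0},
  {"fingers": 0.1, "x": -40, "y": -5.7, "z": 10, "twist": 0},
  {"fingers": 0.1, "x": -70, "y": -10, "z": 45, "twist": 0},
  {"fingers": 0.3, "x": -70, "y": -10, "z": 90, "twist": 0},
  {"fingers": 0.6, "x": -70, "y": -10, "z": 100, "twist": 0},
  {"fingers": 0.6, "x": -70, "y": -10, "z": 100, "twist": 0},
])

```text
time: 11.0
ee_pos: [0.4708, -0.3034, 0.1529]
tcp_rot: [9.4, 89.4, 17.9]
wrist_force: [0.0, -0.7, 0.3]
opening: 0.0509
```

```bash
python3 snap.py w13; python3 ov.py ov13
python3 - <<'E'
from h import *
c=viewer.camera("scene"); crop(c,"sc13",310,240,380,300,11)
E
```

```text
11.0 [ 0.4708 -0.3034  0.1529] [ 9.37 89.45 17.87] [-33.    5.2  -0.3  84.2   0.4 -41.5] [ 0.01 -0.71  0.28] 0.05094333255772456
yaw jaw 98.5027872356045
11.05 tcp nest [-113.7  -52.8  150.8] F [ 0.3 -0.5 -0.5]
yaw rel 0.3695872434412024
```

View pics/w13.png

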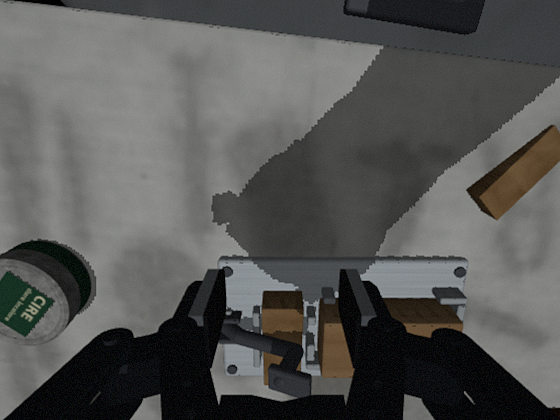

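View pics/sc13.png

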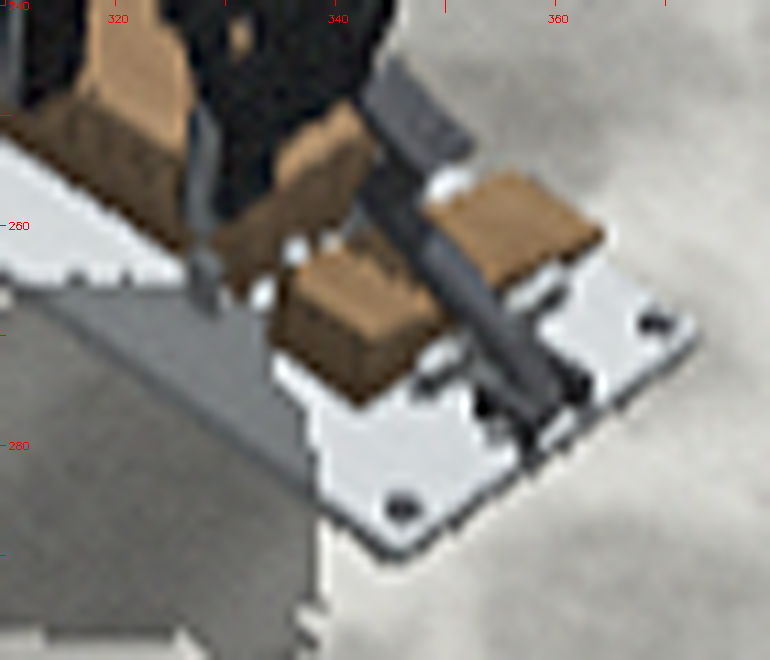

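Run:
```python
from h import *
import pickle
o,c=pickle.load(open("pics/w13.pkl","rb"))
crop(c,"w13c",210,245,350,395,5); crop(c,"w13d",310,245,480,395,4.5)
```

```text
(no output)
```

View pics/w13c.png

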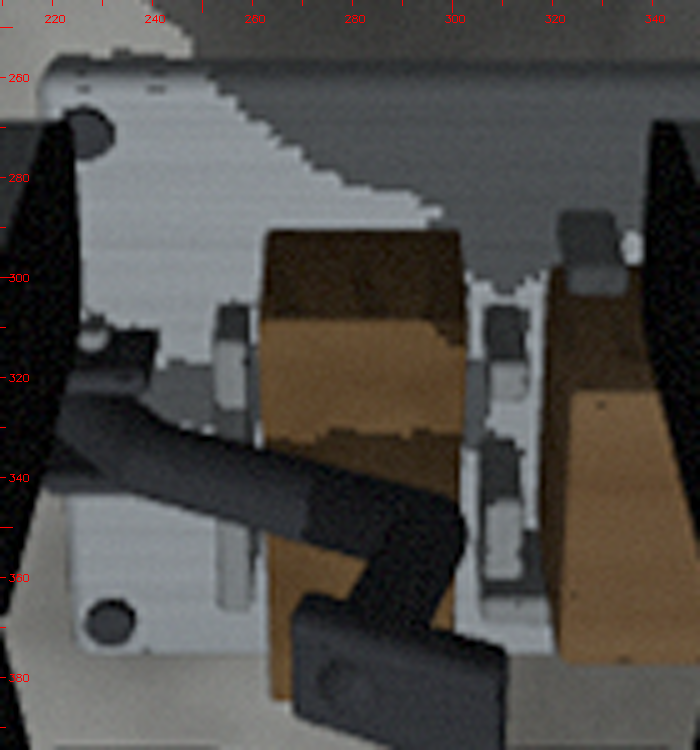

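View pics/w13d.png

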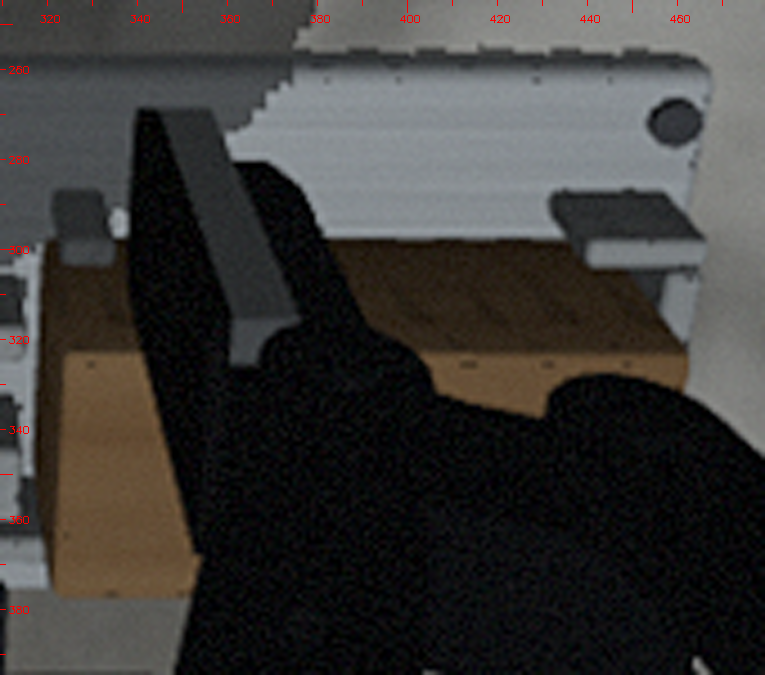

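Run:
```python
from fit import *
from ov import tonest,nw
import pickle
o,c=pickle.load(open("pics/w13.pkl","rb"))
h=.048
B=[(c,(-.0275,-.055,h),(323.9,322.7),o),(c,(.0275,-.055,h),(321.8,377.1),o),(c,(-.0275,.055,h),(462.2,322.7),o)]
x,r=fit(B,(.58,-.2,.14)); print("block",x[:2].round(4),np.degrees(x[2]).round(2),r.round(1).tolist()); print((tonest([*x[:2],0])*1e3).round(1))
# nest: near edge + far-left corner
N=[(c,(-.062,.107,.01),(310+712/4.5-.5,258.9),o),(c,(-.062,-.107,.01),(217.5,258.9),o),(c,(.062,-.107,.01),(225.5,375),o)]
x,r=fit(N,(.57,-.23,.14)); print("nest",x[:2].round(4),np.degrees(x[2]).round(2),r.round(1).tolist())
W=[(c,(.017,.05,.038),(261.5,308.4),o),(c,(-.017,.05,.038),(301.9,308.4),o),(c,(.017,-.05,.016),(263.5,384.6),o)]
W=[(c,(-P[0],P[1],P[2]),uv,oo) for c,P,uv,oo in W]
x,r=fit(W,(.57,-.28,1.7)); print("wedge",x[:2].round(4),np.degrees(x[2]).round(2),r.round(1).tolist()); print((tonest([*x[:2],0])*1e3).round(1))
print("holes")
for u in [(226,270.5),(231,368.5)]: print((tonest(ray(c,u,.01,o))*1e3).round(1))
```

```text
block [ 0.5715 -0.2003] 8.42 [[-1.1, -0.4], [-1.7, 1.4], [2.7, -0.4]]
[ 0.8 34.4  0. ]
nest [ 0.5758 -0.2348] 8.58 [[2.6, -0.3], [-1.4, 0.2], [-1.4, 0.9]]
wedge [ 0.6007 -0.2837] 98.39 [[-1.2, -0.2], [1.2, -0.1], [-0.1, 0.5]]
[ 17.9 -52.2   0. ]
holes
[-50.2 -99.9  10. ]
[ 54.2 -99.9  10. ]
```

Emit:
jog_arm([
  {"fingers": 1, "x": 10, "y": 11, "z": 5, "twist": -8.5},
  {"fingers": 1, "x": 20, "y": 22, "z": 10, "twist": -17},
  {"fingers": 1, "x": 30, "y": 33, "z": 10, "twist": -25.5},
  {"fingers": 1, "x": 40, "y": 44, "z": 10, "twist": -34},
  {"fingers": 1, "x": 50, "y": 55, "z": 10, "twist": -42.5},
  {"fingers": 1, "x": 60, "y": 66, "z": 10, "twist": -51},
  {"fingers": 1, "x": 70, "y": 77, "z": 10, "twist": -59.5},
  {"fingers": 1, "x": 80, "y": 88, "z": 10, "twist": -68},
  {"fingers": 1, "x": 90, "y": 98, "z": 10, "twist": -76.5},
  {"fingers": 1, "x": 100, "y": 108, "z": 10, "twist": -85},
])

```text
time: 12.15
ee_pos: [0.5697, -0.1934, 0.1565]
tcp_rot: [52.4, 89.8, -24.4]
wrist_force: [0.4, -0.2, -0.1]
opening: 0.0853
```

Emit:
jog_arm([
  {"fingers": 1, "x": 1, "y": 0, "z": 0, "twist": -6},
  {"fingers": 1, "x": 1, "y": 0, "z": 0, "twist": -6},
  {"fingers": 1, "x": 1, "y": 0, "z": 0, "twist": -6},
])

```text
time: 12.45
ee_pos: [0.5702, -0.1932, 0.155]
tcp_rot: [38.1, 89.9, -44.5]
wrist_force: [-0.2, -1.0, 0.2]
opening: 0.0855
```

```bash
python3 snap.py w14
```

```text
12.45 [ 0.5702 -0.1932  0.155 ] [ 38.13  89.88 -44.46] [-18.7  11.2   6.6  85.4  -0.1  63.9] [-0.25 -1.02  0.24] 0.08552248409289401
yaw jaw 7.414753920644429
```

View pics/w14.png

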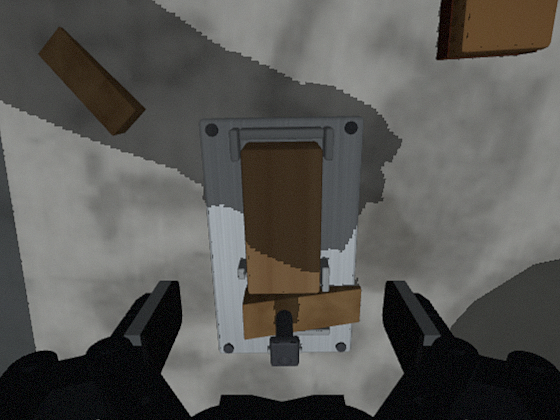

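Run:
```python
from h import *
import pickle
o,c=pickle.load(open("pics/w14.pkl","rb"))
crop(c,"w14c",195,110,375,370,2.9)
```

```text
(no output)
```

View pics/w14c.png

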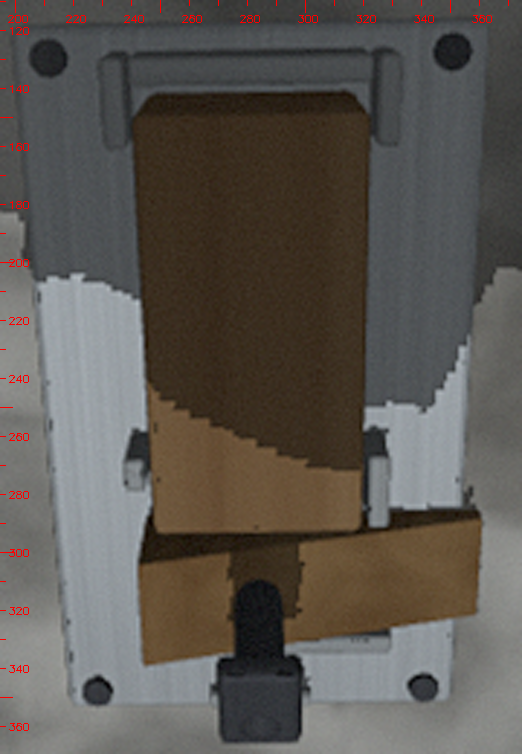

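Run:
```python
from fit import *
import pickle
o,c=pickle.load(open("pics/w14.pkl","rb"))
h=.048
B=[(c,(-.0275,.055,h),(241.1,149.2),o),(c,(.0275,.055,h),(322.1,148.5),o),(c,(-.0275,-.055,h),(247.9,292.6),o),(c,(.0275,-.055,h),(318.6,292.3),o)]
x,r=fit(B,(.58,-.2,.14)); print("block",x[:2].round(4),np.degrees(x[2]).round(2),r.round(1).tolist())
y=np.array([-np.sin(x[2]),np.cos(x[2])]); t=x[:2]+.005*y; print("delta",(t-o["ee_pos"][:2])*1e3)
```

```text
block [ 0.5722 -0.1997] 8.04 [[-1.5, -1.2], [1.6, -1.4], [-1.2, 2.0], [1.1, 1.6]]
delta [ 1.25411017 -1.48074414]
```

Emit:
jog_arm([
  {"fingers": 1, "x": 1, "y": -1, "z": -30, "twist": 0.9},
  {"fingers": 1, "x": 1, "y": -1, "z": -60, "twist": 0.9},
  {"fingers": 1, "x": 1, "y": -1, "z": -85, "twist": 0.9},
  {"fingers": 1, "x": 1, "y": -1, "z": -100, "twist": 0.9},
  {"fingers": 1, "x": 1, "y": -1, "z": -108, "twist": 0.9},
  {"fingers": 1, "x": 1, "y": -1, "z": -108, "twist": 0.9},
  {"fingers": 1, "x": 1, "y": -1, "z": -108, "twist": 0.9},
])

```text
time: 13.2
ee_pos: [0.5718, -0.1947, 0.0487]
tcp_rot: [50.7, 89.8, -31.0]
wrist_force: [-0.2, -0.4, 0.0]
opening: 0.0853
```

```bash
python3 snap.py w15
```

```text
13.2 [ 0.5718 -0.1947  0.0487] [ 50.69  89.76 -31.01] [-18.8  12.9  -3.1  73.7  -0.1  62.9] [-0.19 -0.44  0.01] 0.08534241542022229
yaw jaw 8.303699945981206
```

View pics/w15.png

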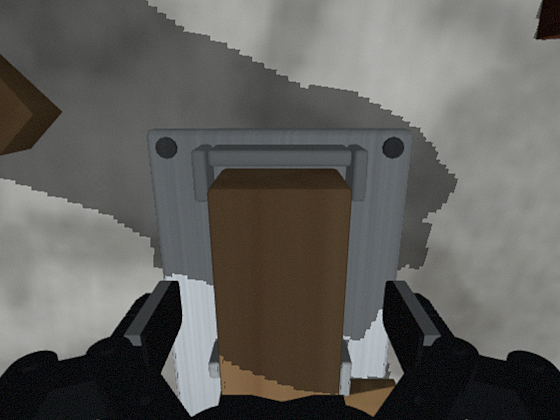

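The block is centred between the pads (u 210–350, against a jaw centre of 282). Closing.

Emit:
jog_arm([
  {"fingers": 0.6, "x": 0, "y": 0, "z": -2, "twist": 0},
  {"fingers": 0.4, "x": 0, "y": 0, "z": -2, "twist": 0},
  {"fingers": 0.4, "x": 0, "y": 0, "z": -2, "twist": 0},
  {"fingers": 0.4, "x": 0, "y": 0, "z": -2, "twist": 0},
  {"fingers": 0.4, "x": 0, "y": 0, "z": -2, "twist": 0},
], grip_force=60)

```text
time: 13.75
ee_pos: [0.5725, -0.1949, 0.0481]
tcp_rot: [54.6, 89.6, -27.1]
wrist_force: [-0.4, 0.4, 5.5]
opening: 0.0533
```

Emit:
jog_arm([
  {"fingers": 0.4, "x": 0, "y": 0, "z": 10, "twist": 0},
  {"fingers": 0.4, "x": 0, "y": 0, "z": 25, "twist": 0},
  {"fingers": 0.4, "x": 0, "y": 0, "z": 45, "twist": 0},
  {"fingers": 0.4, "x": 0, "y": 0, "z": 75, "twist": 0},
  {"fingers": 0.4, "x": 0, "y": 0, "z": 100, "twist": 0},
  {"fingers": 0.4, "x": 0, "y": 0, "z": 110, "twist": 0},
  {"fingers": 0.4, "x": 0, "y": 0, "z": 110, "twist": 0},
])

```text
time: 14.45
ee_pos: [0.5732, -0.1951, 0.1601]
tcp_rot: [57.2, 89.5, -24.5]
wrist_force: [0.5, 0.7, -0.8]
opening: 0.0534
```

```bash
python3 snap.py w16
python3 - <<'E'
from h import *
c=viewer.camera("scene"); crop(c,"sc16",260,170,400,300,5)
E
```

```text
14.45 [ 0.5732 -0.1951  0.1601] [ 57.21  89.46 -24.48] [-18.8  11.2   7.2  85.5  -0.1  62.9] [ 0.5   0.71 -0.82] 0.05338199407109016
yaw jaw 8.3091557909983
```

View pics/w16.png

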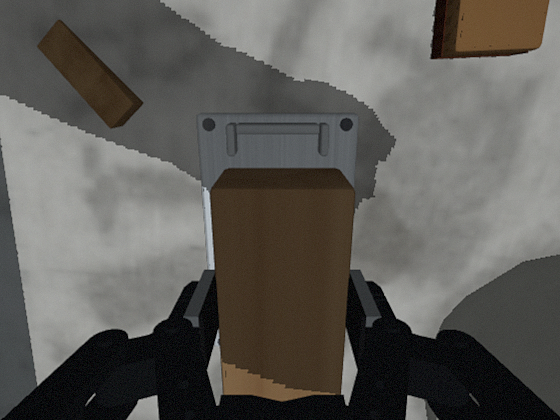

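View pics/sc16.png

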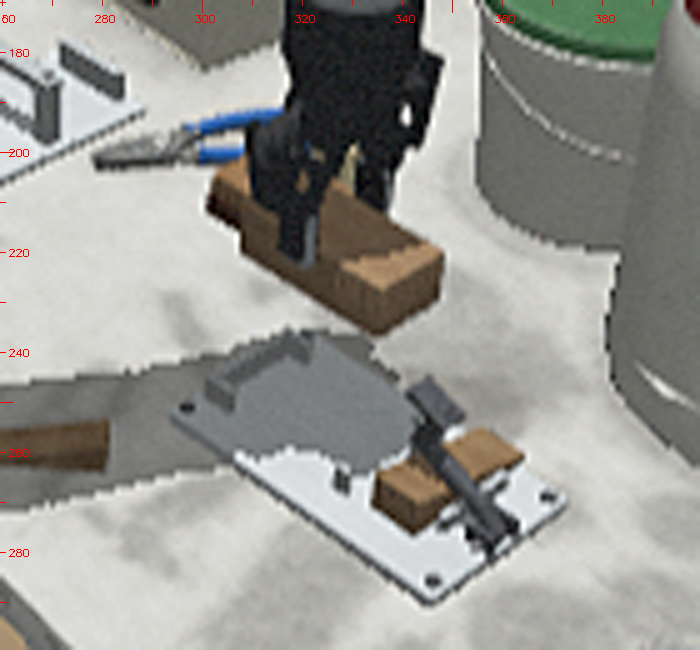

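Emit:
jog_arm([
  {"fingers": 0.4, "x": -8, "y": 30, "z": 5, "twist": 8},
  {"fingers": 0.4, "x": -16, "y": 68, "z": 10, "twist": 16},
  {"fingers": 0.4, "x": -24, "y": 106, "z": 10, "twist": 24},
  {"fingers": 0.4, "x": -32, "y": 144, "z": 10, "twist": 32},
  {"fingers": 0.4, "x": -40, "y": 182, "z": 10, "twist": 40},
  {"fingers": 0.4, "x": -48, "y": 220, "z": 10, "twist": 48},
  {"fingers": 0.4, "x": -56, "y": 258, "z": 10, "twist": 56},
  {"fingers": 0.4, "x": -62, "y": 296, "z": 10, "twist": 64},
  {"fingers": 0.4, "x": -67, "y": 334, "z": 10, "twist": 72},
  {"fingers": 0.4, "x": -71, "y": 371, "z": 10, "twist": 80},
])

```text
time: 15.55
ee_pos: [0.5001, 0.1776, 0.1655]
tcp_rot: [72.8, 89.8, 71.4]
wrist_force: [0.8, -0.4, -1.0]
opening: 0.0535
```

Emit:
jog_arm([
  {"fingers": 0.4, "x": -1, "y": 0, "z": 0, "twist": 8.5},
  {"fingers": 0.4, "x": -1, "y": 0, "z": 0, "twist": 10},
  {"fingers": 0.4, "x": -1, "y": 0, "z": 0, "twist": 10},
  {"fingers": 0.4, "x": -1, "y": 0, "z": 0, "twist": 10},
])

```text
time: 15.95
ee_pos: [0.4987, 0.1774, 0.1644]
tcp_rot: [101.9, 89.8, 110.5]
wrist_force: [-0.0, 0.9, -2.5]
opening: 0.0531
```

```bash
python3 snap.py w17
```

```text
15.95 [0.4987 0.1774 0.1644] [101.92  89.82 110.48] [19.5  1.3 -3.1 85.7  0.2 10.9] [-0.05  0.9  -2.48] 0.05313192318415504
yaw jaw 98.56119554941512
```

View pics/w17.png

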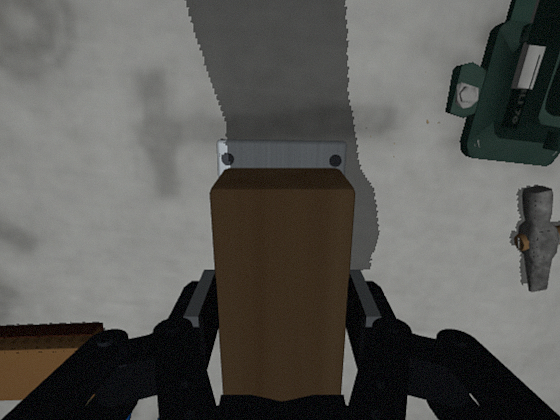

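Run:
```python
from h import *
import pickle
o,c=pickle.load(open("pics/w17.pkl","rb"))
crop(c,"w17c",200,125,365,205,4.5)
```

```text
(no output)
```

View pics/w17c.png

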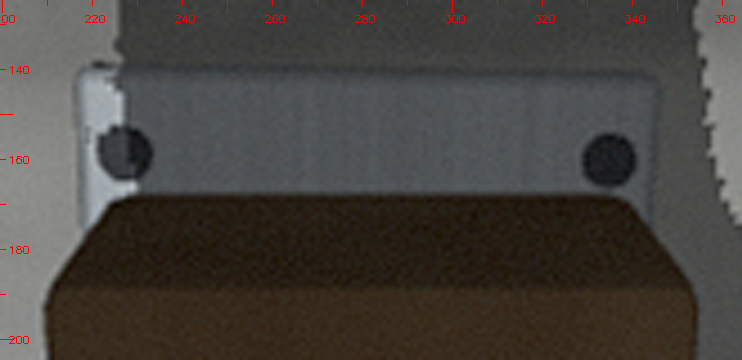

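Run:
```python
from fit import *
import pickle
o,c=pickle.load(open("pics/w17.pkl","rb"))
G=[(c,(-.115,-.052,.008),(216.8,140.5),o),(c,(-.115,.052,.008),(345.1,141.8),o)]
x,r=fit(G,(.566,.185,.14)); print("gauge",x[:2].round(4),np.degrees(x[2]).round(2),r.round(1).tolist())
h=[ray(c,p,.008,o) for p in [(227.1,158.5),(334.8,160.3)]]; d=h[1]-h[0]; print("holes",h[0].round(4),h[1].round(4),"mid",((h[0]+h[1])/2).round(4),np.degrees(np.arctan2(d[1],d[0]))-90, np.linalg.norm(d))
for g in (x,np.array([.566,.185,np.radians(8.1)])):
  rr=R.from_euler('z',-g[2]).as_matrix()[:2,:2]; print("tcp in gauge",(rr@(o["ee_pos"][:2]-g[:2])*1e3).round(1),(rr@(np.array(h)[:,:2]-g[:2]).T*1e3).round(1).tolist())
```

```text
gauge [0.5674 0.1867] 7.99 [[-1.7, 0.1], [1.7, 0.1]]
holes [0.4734 0.13   0.008 ] [0.462  0.2156 0.008 ] mid [0.4677 0.1728 0.008 ] 7.586497425246151 0.08640165529531944
tcp in gauge [-69.4   0.3] [[-100.9, -100.3], [-43.1, 43.3]]
tcp in gauge [-67.7   1.9] [[-99.4, -98.6], [-41.4, 45.0]]
```

Emit:
jog_arm([
  {"fingers": 0.4, "x": 3, "y": 0, "z": -35, "twist": -0.6},
  {"fingers": 0.4, "x": 3, "y": 0, "z": -70, "twist": -0.6},
  {"fingers": 0.4, "x": 3, "y": 0, "z": -95, "twist": -0.6},
  {"fingers": 0.4, "x": 3, "y": 0, "z": -108, "twist": -0.6},
  {"fingers": 0.4, "x": 3, "y": 0, "z": -114, "twist": -0.6},
  {"fingers": 0.4, "x": 3, "y": 0, "z": -117, "twist": -0.6},
  {"fingers": 0.4, "x": 3, "y": 0, "z": -118, "twist": -0.6},
  {"fingers": 0.4, "x": 3, "y": 0, "z": -118, "twist": -0.6},
])

```text
time: 16.8
ee_pos: [0.5024, 0.1775, 0.0477]
tcp_rot: [68.4, 89.8, 76.3]
wrist_force: [0.1, 1.5, -1.4]
opening: 0.0533
```

```bash
python3 snap.py w18
python3 - <<'E'
from h import *
c=viewer.camera("scene"); crop(c,"sc18",210,150,320,230,7)
E
```

```text
16.8 [0.5024 0.1775 0.0477] [68.4  89.79 76.34] [ 19.4   3.5 -13.7  72.6   0.2  11.4] [ 0.13  1.46 -1.39] 0.053328618035198894
yaw jaw 97.94272083820371
```

View pics/sc18.png

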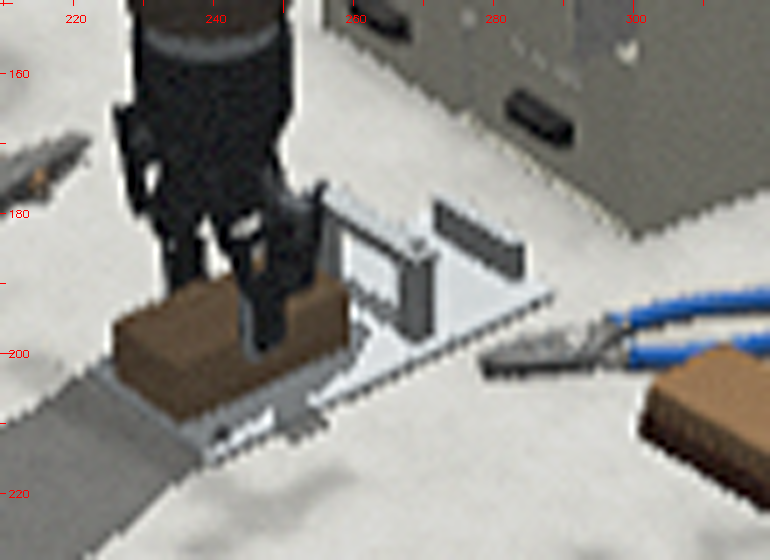

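Emit:
jog_arm([
  {"fingers": 0.4, "x": 0, "y": 0, "z": -1.5, "twist": 0},
  {"fingers": 0.4, "x": 0, "y": 0, "z": -2.2, "twist": 0},
  {"fingers": 0.4, "x": 0, "y": 0, "z": -2.2, "twist": 0},
  {"fingers": 0.75, "x": 0, "y": 0, "z": -1.5, "twist": 0},
  {"fingers": 1, "x": 0, "y": 0, "z": -1, "twist": 0},
  {"fingers": 1, "x": 0, "y": 0, "z": -1, "twist": 0},
  {"fingers": 1, "x": 0, "y": 0, "z": 0, "twist": 0},
  {"fingers": 1, "x": 0, "y": 0, "z": 20, "twist": 0},
  {"fingers": 1, "x": 0, "y": 0, "z": 60, "twist": 0},
  {"fingers": 1, "x": 0, "y": 0, "z": 80, "twist": 0},
])

```text
time: 17.9
ee_pos: [0.5029, 0.1777, 0.1305]
tcp_rot: [47.1, 89.7, 55.0]
wrist_force: [1.0, 0.3, 0.6]
opening: 0.0853
```

```bash
python3 snap.py w19
python3 - <<'E'
from h import *
c=viewer.camera("scene"); crop(c,"sc19",210,150,320,230,7)
E
```

```text
17.9 [0.5029 0.1777 0.1305] [47.08 89.69 55.03] [19.4  1.8 -6.3 81.7  0.2 11.4] [0.99 0.32 0.6 ] 0.08534854583461018
yaw jaw 97.94921596620436
```

View pics/w19.png

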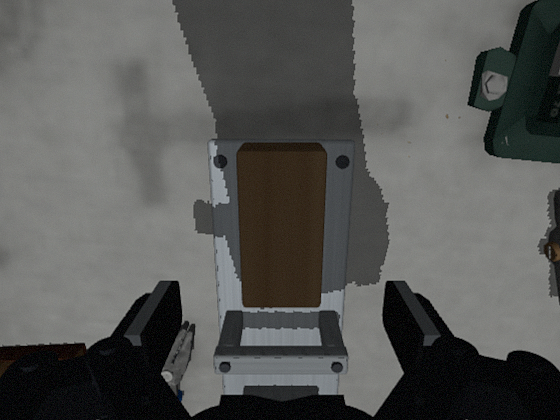

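View pics/sc19.png

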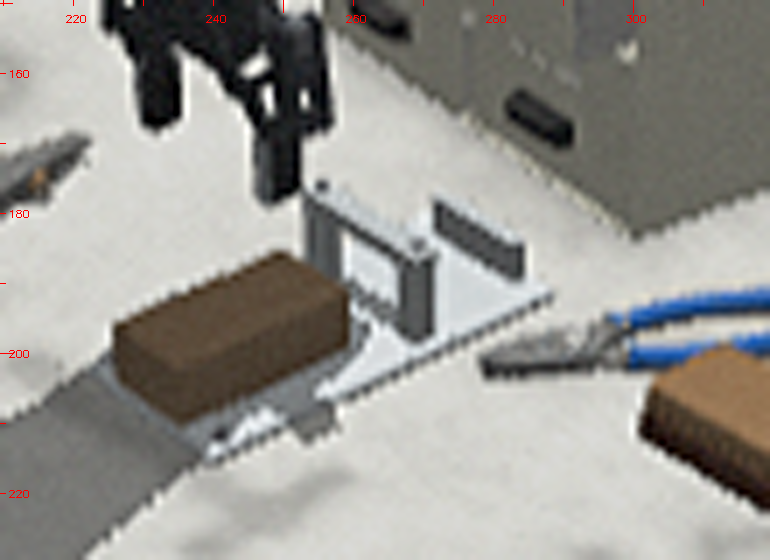

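Run:
```python
from h import *
import pickle
o,c=pickle.load(open("pics/w19.pkl","rb"))
crop(c,"w19c",200,130,360,250,4.8);crop(c,"w19d",200,250,360,400,4.8)
```

```text
(no output)
```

View pics/w19c.png

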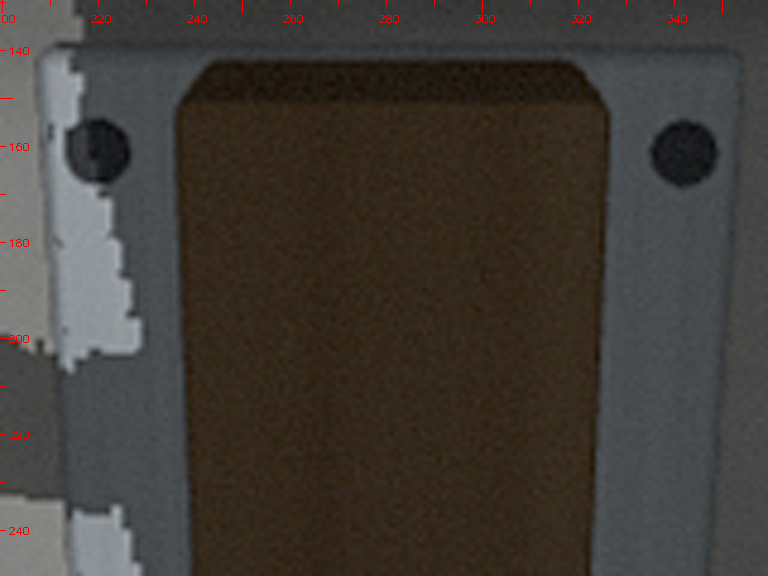

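View pics/w19d.png

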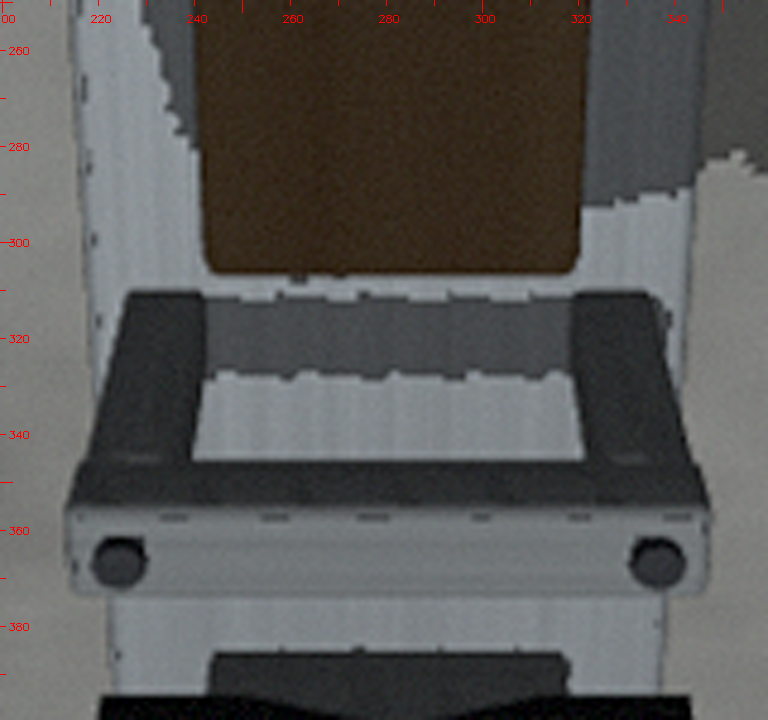

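Emit:
jog_arm([
  {"fingers": 0.5, "x": -30, "y": -4, "z": 0, "twist": 0},
  {"fingers": 0.2, "x": -65, "y": -9, "z": 0, "twist": 0},
  {"fingers": 0.2, "x": -76, "y": -10.5, "z": -20, "twist": 0},
  {"fingers": 0.2, "x": -76, "y": -10.5, "z": -50, "twist": 0},
  {"fingers": 0.2, "x": -76, "y": -10.5, "z": -75, "twist": 0},
  {"fingers": 0.2, "x": -76, "y": -10.5, "z": -86, "twist": 0},
  {"fingers": 0.2, "x": -76, "y": -10.5, "z": -86, "twist": 0},
  {"fingers": 0.2, "x": -76, "y": -10.5, "z": -86, "twist": 0},
])

```text
time: 18.8
ee_pos: [0.428, 0.1675, 0.0456]
tcp_rot: [34.7, 89.5, 42.6]
wrist_force: [0.8, -0.2, -0.5]
opening: 0.0174
```

```bash
python3 snap.py w20
python3 - <<'E'
from h import *
c=viewer.camera("scene"); crop(c,"sc20",200,150,310,230,7)
E
```

```text
18.8 [0.428  0.1675 0.0456] [34.67 89.54 42.61] [ 21.3  -6.8 -24.   72.3   0.2  13.3] [ 0.76 -0.19 -0.53] 0.017416667066046682
yaw jaw 97.94629507897386
```

View pics/w20.png

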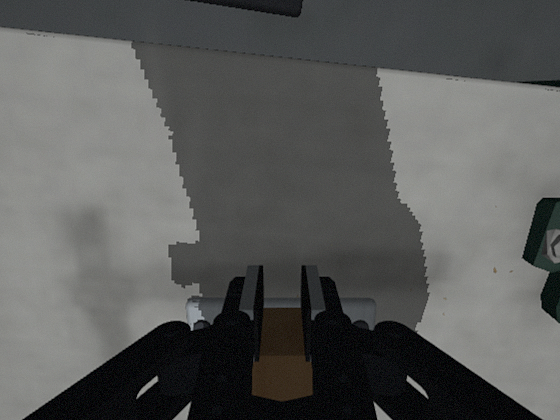

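View pics/sc20.png

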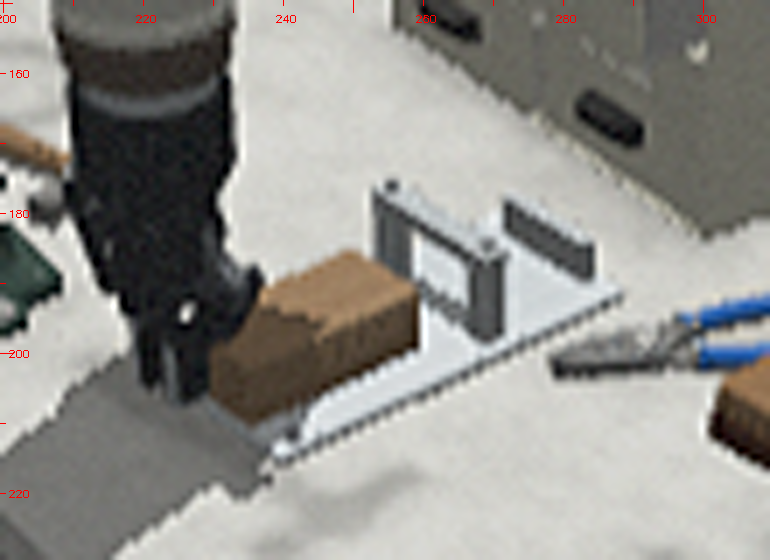

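Emit:
jog_arm([
  {"fingers": 0.2, "x": 10, "y": 1.4, "z": 0, "twist": 0},
  {"fingers": 0.2, "x": 20, "y": 2.8, "z": 0, "twist": 0},
  {"fingers": 0.2, "x": 30, "y": 4.2, "z": 0, "twist": 0},
  {"fingers": 0.2, "x": 40, "y": 5.5, "z": 0, "twist": 0},
  {"fingers": 0.2, "x": 50, "y": 6.9, "z": 0, "twist": 0},
  {"fingers": 0.2, "x": 60, "y": 8.3, "z": 0, "twist": 0},
  {"fingers": 0.2, "x": 70, "y": 9.7, "z": 0, "twist": 0},
  {"fingers": 0.2, "x": 80, "y": 11.1, "z": 0, "twist": 0},
  {"fingers": 0.2, "x": 90, "y": 12.5, "z": 0, "twist": 0},
  {"fingers": 0.2, "x": 90, "y": 12.5, "z": 0, "twist": 0},
])

```text
time: 19.9
ee_pos: [0.52, 0.1804, 0.0461]
tcp_rot: [28.3, 89.4, 36.3]
wrist_force: [0.1, 0.5, -0.2]
opening: 0.0168
```

```bash
python3 snap.py w21
python3 - <<'E'
from h import *
c=viewer.camera("scene"); crop(c,"sc21",200,150,310,230,7)
E
```

```text
19.9 [0.52   0.1804 0.0461] [28.34 89.42 36.27] [ 19.1   5.5 -11.8  72.1   0.2  11.1] [ 0.13  0.47 -0.16] 0.016764414672391224
yaw jaw 97.930630389464
```

View pics/w21.png

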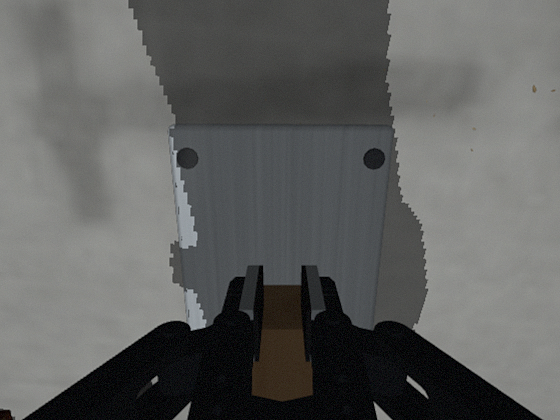

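View pics/sc21.png

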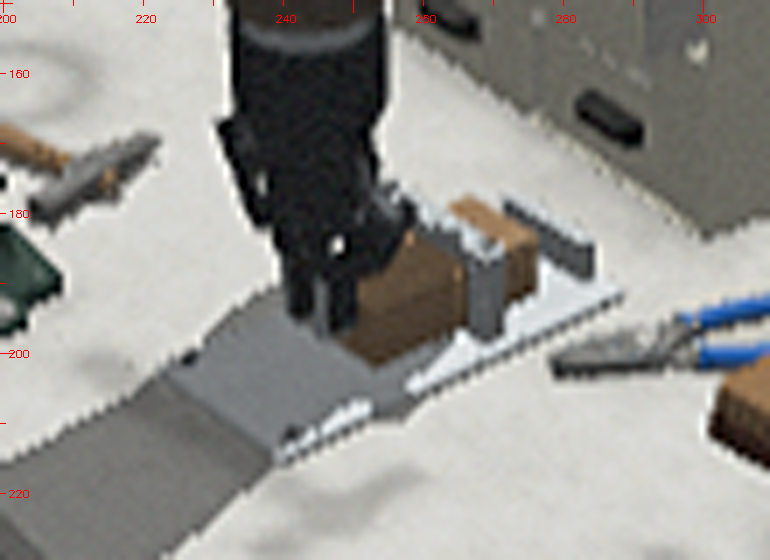

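Emit:
jog_arm([
  {"fingers": 0.2, "x": 7, "y": 1, "z": 0, "twist": 0},
  {"fingers": 0.2, "x": 14, "y": 2, "z": 0, "twist": 0},
  {"fingers": 0.2, "x": 19, "y": 2.7, "z": 0, "twist": 0},
  {"fingers": 0.2, "x": 21, "y": 3, "z": 0, "twist": 0},
  {"fingers": 0.2, "x": 21, "y": 3, "z": 0, "twist": 0},
])

```text
time: 20.5
ee_pos: [0.5402, 0.1833, 0.046]
tcp_rot: [29.8, 89.5, 37.8]
wrist_force: [0.4, -0.5, 0.3]
opening: 0.0169
```

Emit:
jog_arm([
  {"fingers": 0.2, "x": 1.5, "y": 0.2, "z": 0, "twist": 0},
  {"fingers": 0.2, "x": 3, "y": 0.4, "z": 0, "twist": 0},
  {"fingers": 0.2, "x": 3, "y": 0.4, "z": 0, "twist": 0},
])

```text
time: 20.8
ee_pos: [0.5433, 0.1837, 0.046]
tcp_rot: [29.4, 89.4, 37.3]
wrist_force: [-0.7, -0.2, -0.2]
opening: 0.0171
```

Emit:
jog_arm([
  {"fingers": 0.2, "x": 1.5, "y": 0.2, "z": 0, "twist": 0},
  {"fingers": 0.2, "x": 3, "y": 0.4, "z": 0, "twist": 0},
  {"fingers": 0.2, "x": 3, "y": 0.4, "z": 0, "twist": 0},
])

```text
time: 21.1
ee_pos: [0.5453, 0.184, 0.046]
tcp_rot: [38.3, 89.6, 46.2]
wrist_force: [-7.3, -0.4, 4.5]
opening: 0.0172
```

Run:
```python
from h import *
print(bot.get_obs()["wrist_force"],bot.get_obs()["ee_pos"])
c=viewer.camera("scene"); crop(c,"sc22",230,160,300,220,11)
```

```text
[-7.26966236 -0.44214926  4.46548463] [0.54532488 0.18401725 0.04602345]
```

View pics/sc22.png

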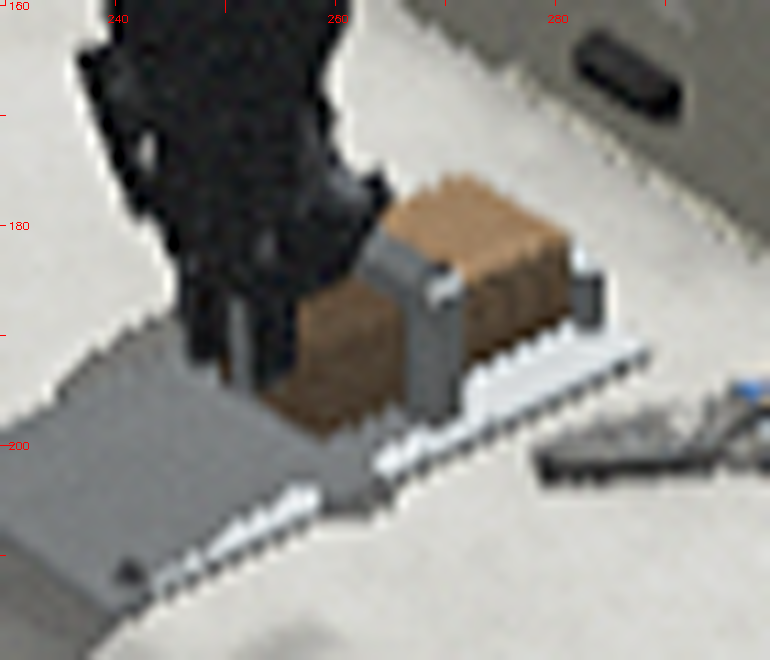

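The force rises to 7 N at the predicted TCP, and the picture shows the block's end at the stop. Retreating.

Emit:
jog_arm([
  {"fingers": 0.2, "x": -3, "y": -0.4, "z": 0, "twist": 0},
  {"fingers": 0.2, "x": -15, "y": -2.1, "z": 0, "twist": 0},
  {"fingers": 0.2, "x": -40, "y": -5.6, "z": 10, "twist": 0},
  {"fingers": 0.2, "x": -60, "y": -8.4, "z": 50, "twist": 0},
  {"fingers": 0.2, "x": -60, "y": -8.4, "z": 90, "twist": 0},
  {"fingers": 0.2, "x": -60, "y": -8.4, "z": 110, "twist": 0},
  {"fingers": 0.2, "x": -60, "y": -8.4, "z": 110, "twist": 0},
])

```text
time: 21.85
ee_pos: [0.4868, 0.1761, 0.1598]
tcp_rot: [25.4, 89.2, 33.4]
wrist_force: [-0.0, 0.8, 0.5]
opening: 0.017
```

```bash
python3 snap.py w23
python3 - <<'E'
from h import *
c=viewer.camera("scene"); crop(c,"sc23",230,150,390,300,5)
c=viewer.camera("top"); crop(c,"top23",100,150,460,290,2.2)
import pickle
o,c=pickle.load(open("pics/w23.pkl","rb")); crop(c,"w23c",200,200,360,400,3.5)
E
```

```text
21.85 [0.4868 0.1761 0.1598] [25.45 89.2  33.4 ] [19.8 -1.1 -5.9 84.4  0.2 11.8] [-0.01  0.78  0.47] 0.01700122005671417
yaw jaw 97.94949425070055
```

View pics/w23c.png

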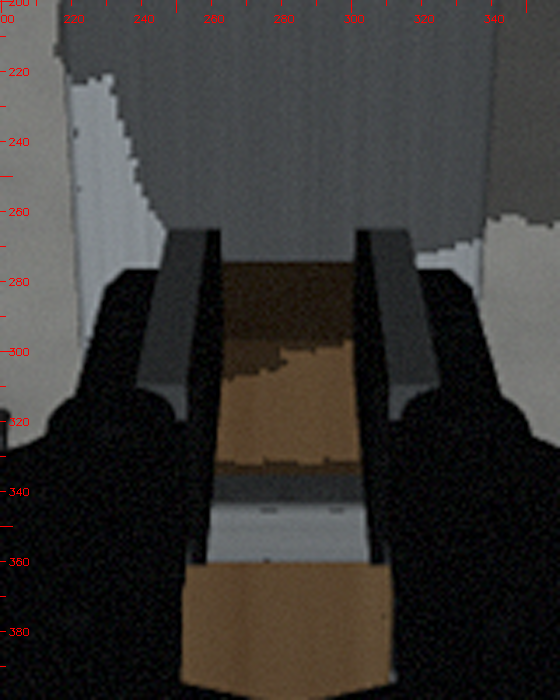

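View pics/sc23.png

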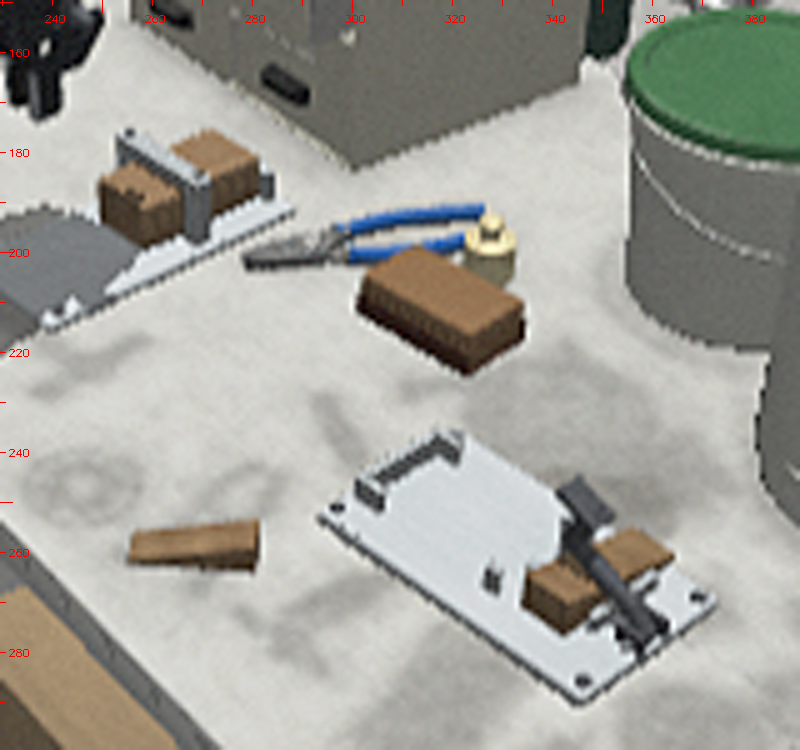

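View pics/top23.png

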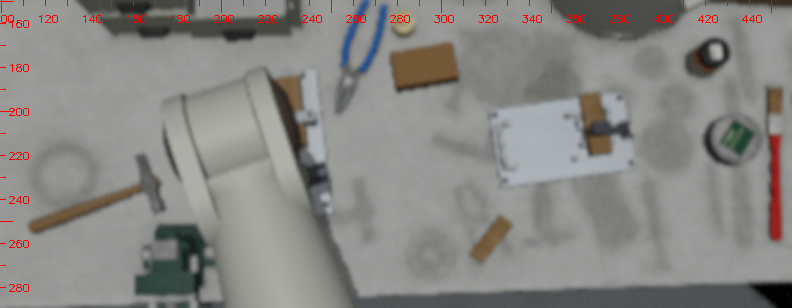

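Run:
```python
from h import *
import pickle
o,c=pickle.load(open("pics/w23.pkl","rb"))
g=np.array([.567,.1865]);rr=R.from_euler('z',-np.radians(7.9)).as_matrix()[:2,:2]
for p,z in [((200+220/3.5-.5,200+261/3.5-.5),.008),((200+355/3.5-.5,200+261/3.5-.5),.008)]:
    print((rr@(ray(c,p,z,o)[:2]-g)*1e3).round(1))
o=bot.get_obs();print(o["wrist_force"],np.abs(o["qd"]).max())
ticket.job_done()
```

```text
[ -9.  -15.1]
[-8.9 18.9]
[ 0.12250016 -0.78393659  0.16808204] 0.8056914239660458
the job is handed in; nothing more can be done
```

The job is done and handed in at about 22 s of the 72 s allowed. No verdict came back, so what follows rests on my own checks.

1. **Wedge:** I gripped the larger wedge, started it under the catch's arm, then pushed it home from behind with nearly closed fingers. The wrist camera put its thin end at about nest x = +68 mm. That should give roughly 0.36 rad, but I never measured the catch angle itself. The last picture still shows the wedge flat in the nest with the hook standing open.
2. **Block:** I lifted it straight out, set it flat on the gauge's plate with its centre at about gauge x = -60 mm, and pushed it under the bar. The force rose to about 7 N against the stop.
3. **Final position:** the block's rear end measured about gauge x = -9 mm, against -10 mm expected. That puts its centre at about +46 mm, inside the allowed 40 to 48 mm. Its yaw error is close to zero and its sideways offset was under 1 mm before the push; I did not fit the sideways offset again afterwards.
4. **Bystanders:** the sander, tin and hammer look undisturbed in the last pictures. The arm was clear of everything with about zero wrist force when I handed in.

**Disagreements:**
- **Scene camera:** it put the nest and gauge a few mm away from where the other two cameras did. I relied on the wrist and top cameras.
- **Wedge grip:** the wrist read 6 to 7 N upward while closing on the wedge, even after I regripped 5 mm higher. It went away on lifting.

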